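# Clip a trim strip to the fence and hold the length stop at the mark

## Task

Move the spring clip from its parking rail to the top edge of the fence, near the middle of the wooden strip, so that it pinches strip and fence together, and let it go. Then squeeze in the lock button on the head of the length-stop arm, draw the arm out until its pointer is in line with the black rider on the scale, and finish holding it there with the button still squeezed in. Do not shift the rider, slide the strip along or disturb the screwdriver, glue bottle or offcut.

Things in the scene. Friction and masses are not known exactly. Their poses are not given: they have to be found in the camera images.
- station: Fixed base board, x -65..90, y -235..305 mm, top at z 12; origin on the bench, z up. Aluminium fence x 0..8, y -210..30, top z 67. Channel before it (-x), 9 mm wide, lip 10 mm high, holds the strip. Behind: grey tube x 43..67, y -100..70, top z 42, from which the stop arm draws out along +y; a keeper block x 79..89, y 117..130, top z 32. Steel scale x -38..-12, y 50..290.
- strip: Loose wooden strip on edge in the channel: 8 mm thick (x), 220 long (y), 55 high, 0.1 kg, origin at the centre of its underside. Its top edge is level with the fence's, 67 mm above the bench. Strip and fence together are 17 mm thick with their common mid-plane at station x = -0.5 mm.
- park: Fixed parking rail on which the clip starts: upright wooden rail 16.5 mm thick (x), 110 long (y), top edge 67 mm above the bench, on a foot 90 x 120 x 10 mm. Origin on the bench under its middle.
- clip: Spring clip like a big clothes-peg, jaws down, wings up, 24 mm wide (y), 0.07 kg. Origin at the centre of its 12 mm high spine, whose underside rests on the edge when fully on (origin 73 mm above the bench on rail or fence). Jaws reach 40 mm below the origin, pinch along x with 6 N. Its finger wings: see clip_wings.
- clip_wings (a point): Point midway between the clip's two wings, 27 mm above its origin: squeeze here along the clip's x. Wings are flat plates 8 to 42 mm above the origin; on an edge they measure 41 mm over their outer faces here, 47 at the top. Squeezed (12 N) to their stop they are parallel, 30 mm over, the clip is firm in the grip and the jaws stand 31 mm apart for the 17 mm edge; let go, they spring shut.
- head_grip (a point): Mid-grip of the sliding head, 80 mm above the bench, halfway between the black block's -x face and the unpressed button's face. Block 32 mm (x) by 28 (y), 45 to 100 mm above the bench; steel lock button 20 (y) by 30 high, standing 8 mm out of its +x face. 40 mm over both, 34 pressed. Axes as the station's: squeeze along x from above, pull along +y.
- lock_button (a joint): How far the button is pressed, m: 0 out, 0.006 fully in (8 N). It moves along the station's -x. Out, its latch locks the arm in its home position (fully in); the arm is free once the button is in by more than 3 mm.
- stop_arm (a joint): How far the arm is drawn out, m, 0 (home, latched: it starts there) to 0.16, growing along the station's +y. A spring always draws it back with about 3 N and it drags with 1 N: let go anywhere out, it slides back.
- pointer (a point): Tip of the thin dark pointer (3 mm wide in y) at the -x end of the stop plate on the sliding head, 22 mm above the bench; moves with the head.
- mark (a point): Middle of the rider's end beside the pointer's path. The rider is a black block on the scale's front edge, 20 mm (x) by 8 (y), top 24 mm above the bench; stiff, but can be knocked along. Axes as the station's. In line: pointer and this point have the same y in the station's frame, to within half the rider's width (4 mm).
- screwdriver: A red-handled screwdriver, about 20 cm long, lying along its x on the bench; origin under its middle; bystander.
- glue: A white glue bottle with a black cap, 56 mm across, 130 high, standing; origin under its middle; bystander.
- offcut: A wooden offcut, 70 x 45 x 30 mm, lying; origin under its middle; bystander.
Not all that is in view belongs to the job. There is more than one size of the clip; the job needs the smaller. There is more than one size of the strip; the one meant has the size given above.

How it is judged:
By the outcome, as a careful person would: the job done as asked, in the order asked, and still so for the second after the job is handed in, while the arm keeps its last pose, push and grip.
It also fails if it takes over 48 s, if anything falls off the work surface, if the arm or the gripper's body presses on something with over 40 N, if the wrist force passes 120 N, or if a joint passes its speed limit or range.

## Robot

A 6-joint arm with a two-finger parallel gripper is mounted at the origin on the work surface. World frame = base frame: x ahead of the robot, y to its left, z up, the work surface at z = 0. Lengths are in m, angles in rad, forces in N, time in s.
With the tool pointing down it reaches from about 0.3 to 0.875 m from the base axis. Payload 4.2 kg.
Tool frame: the origin (TCP) lies on the centre line of the jaws, within the pads' length; the fingertips stand 22 mm ahead of it and the grasp point (between the pads) lies 3 mm ahead of it (robot.tips_ahead is the distance from the TCP to the fingertips, in m); y points along the fingers, z is the direction in which the jaws open and shut, and the axes are right-handed (so a half turn about y gives the same grasp; the last joint's range is limited). The gripper opens to 85 mm and grips with 20 to 120 N. Pads are 22 mm wide; open, the fingers measure 114 mm over their backs; the gripper's body (76 mm by 85 mm) begins 54 mm behind the grasp point. The pads swing forward as they close: fully open they stand 13 mm farther back than shut.
Start: joints at [-1.129, 0.32, 1.565, -0, 1.257, -0.02], TCP at [0.256, -0.515, 0.253] pointing down, gripper open.
Joint ranges: [-3.11, 3.11], [-0.84, 2.01], [0.21, 2.61], [-1.34, 4.49], [0.05, 2.63], [-2.56, 2.56]. Speed limits (rad/s): [2.57, 2.57, 3.14, 3.14, 3.14, 3.14].

## Interface

Orientations are given as a rotation vector (axis times angle).
In Python, from cell import robot, vision gives the robot as it stands.
- The arm moves only by the shell command python3 -m jog 'ROWS' [FORCE]. ROWS is JSON, a list of rows, each an object with "xyz": the shift along the tool's x, y, z in cm, a list of three; "angular": the turn, a rotation vector about the tool's x, y, z in rad, a list of three; "claw": the finger opening in cm, from 0 to 8.54. In form: [{"xyz": [tx, ty, tz], "angular": [wx, wy, wz], "claw": claw}, ...]. A call has 1 to 12 rows; each row shifts and turns the commanded pose from where the row before left it, along the tool's axes as they then stand; what a row does not reach is not made up. A row lasts 1/12 s, in which the tool goes at most 41.7 mm and 7.16 degrees, less where a joint would pass 70% of its speed; a pose out of reach is approached as far as the arm can. A call is refused whole if a number of a shift passes 4.17 or a number of a turn 0.125, either way. A call with a gripper value outside its range is refused whole. The fingers move at their own pace and stop on an object; FORCE is the grip in N (left out, the last holds). Time passes only in rows, so rows that do not move let the fingers close. It gives the time, the measured TCP pose, the force and the opening at its end, in the units of the state.
- robot.get_state(): the state, without advancing time (a new reading comes with each control period).
- vision.get_image(name): name is "scene" or "top" or "wrist"; returns (picture, depth): 480x640x3 uint8, red, green, blue; 480x640 float32, m along the optical axis (not along the pixel's ray), 0 where there is no reading.
- vision.camera_info(name): a dict with "K" (3x3 intrinsics, pixels), "R" (3x3) and "t" (3): a world point X has camera coordinates R X + t. Camera axes: x right, y down, z forward; pixel columns grow to the right and rows downward; lengths in m; the calibration is good to about 2 mm. The wrist camera is an equidistant fisheye: a pixel r from the principal point sees the ray r / f radians off the axis. A picture is of the moment at which its call begins: read the wrist's pose just before it. camera_info takes no time and is no camera call; for the wrist camera it gives the pose at the moment of the call.
- robot.hand_in(): hands the job in, once; it reports no verdict.
The state is a dict: "t": time; "qpos": joint angles; "joint_velocities": joint speeds; "joint_torque": joint torques, N m; "tcp_pos": TCP position; "eef_rot": TCP orientation; "wrist_force": force on the tool from outside, world axes, zero at the start; "torque": the same for the moment, N m; "gripper_width": finger opening in m.
Only numpy, scipy, OpenCV 4.12 (cv2) and the standard library are available. Lean on these libraries where they do the work, as an engineer would, in place of code of your own. Each camera call takes 0.05 s, during which the arm holds its last target.

## Working session

There is one attempt and no reset: what is moved stays moved. The work goes in short steps, Python scripts to look and compute and a shell command to move; the robot and the scene stay as the last step left them, time stands still between calls to the robot, and variables do not carry over. Pictures are saved under pics/ and viewed, and the job is handed in when it is done.

```bash
ls; mkdir -p pics; python3 - <<'E'
from cell import robot, vision
import cv2, numpy as np
print(robot.get_state())
for n in ["scene","top","wrist"]:
    im,d=vision.get_image(n)
    cv2.imwrite(f"pics/{n}0.png",im[:,:,::-1]); np.savez(f"{n}0.npz",im=im,d=d,**vision.camera_info(n))
    print(n,vision.camera_info(n))
E
```

```text
pics
{'t': 0.0, 'qpos': array([-1.12899147e+00,  3.20293616e-01,  1.56568420e+00,  8.04335920e-06,
        1.25745473e+00, -1.99911493e-02]), 'joint_velocities': array([-2.04311085e-05, -1.84657683e-03,  9.46133086e-06, -2.03227562e-04,
        1.38966968e-03, -4.93906766e-04]), 'joint_torque': array([-2.84436501e-03, -4.15530396e+01, -2.34160209e+01, -6.12816575e-05,
        8.20237939e-03, -3.32834304e-06]), 'tcp_pos': array([ 0.25600665, -0.51435346,  0.25247926]), 'eef_rot': array([-0.46227672,  1.96658209, -1.96294763]), 'wrist_force': array([ 0.07233544, -0.42609804,  0.26727497]), 'torque': array([ 0.03007952, -0.00088573,  0.02585294]), 'gripper_width': 0.08544420265699362}
scene {'K': array([[610.75886449,   0.        , 311.08451798],
       [  0.        , 610.75886449, 230.27487812],
       [  0.        ,   0.        ,   1.        ]]), 'R': array([[-0.85421609,  0.51972695,  0.01409828],
       [ 0.26572257,  0.45972416, -0.84737549],
       [-0.4468852 , -0.72009555, -0.53080695]]), 't': array([ 0.45492762, -0.03081635,  1.63503726])}
top {'K': array([[469.80134527,   0.        , 320.99144099],
       [  0.        , 469.80134527, 237.71287061],
       [  0.        ,   0.        ,   1.        ]]), 'R': array([[ 0.01025464, -0.99990889,  0.00877782],
       [-0.9815874 , -0.01174041, -0.19065238],
       [ 0.19073807, -0.00666113, -0.98161837]]), 't': array([-0.04778478,  0.51424857,  0.92258207])}
wrist {'K': array([[371.64829954,   0.        , 318.20186851],
       [  0.        , 371.64829954, 235.78552574],
       [  0.        ,   0.        ,   1.        ]]), 'R': array([[ 4.46497538e-01, -8.94784826e-01, -2.52112700e-04],
       [-8.50746777e-01, -4.24609827e-01,  3.09736041e-01],
       [-2.77254159e-01, -1.38081896e-01, -9.50822550e-01]]), 't': array([-0.57585713, -0.04182548,  0.38019773])}
```

View pics/scene0.png

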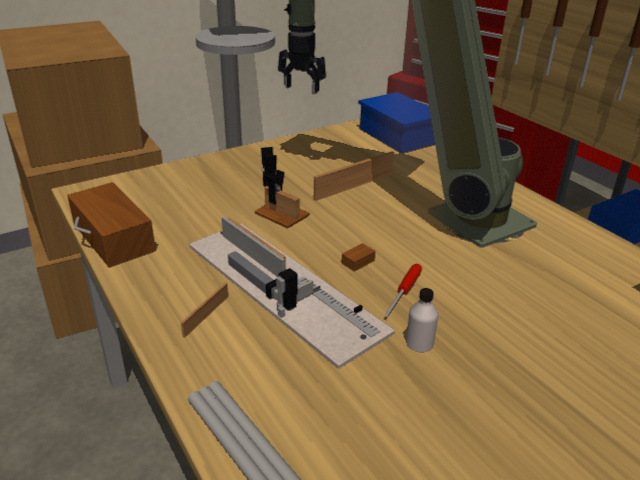

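View pics/top0.png

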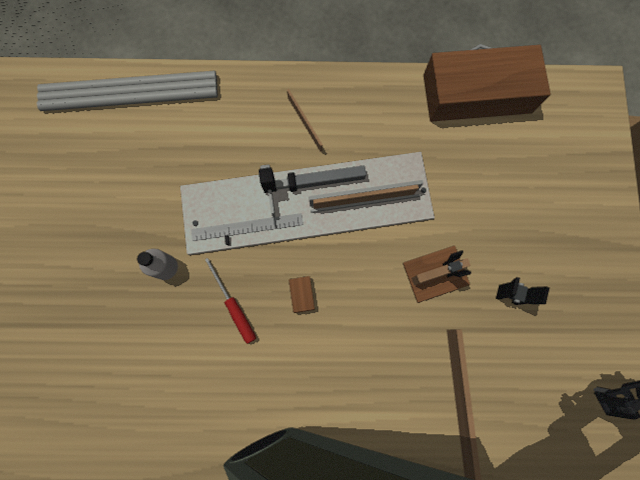

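View pics/wrist0.png

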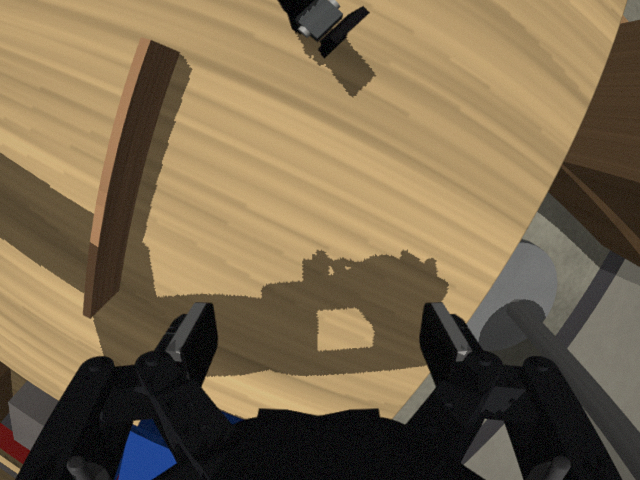

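```bash
python3 - <<'E'
import cv2, numpy as np
im=cv2.imread("pics/top0.png"); sc=cv2.imread("pics/scene0.png")
cv2.imwrite("pics/c1.png",cv2.resize(im[145:265,175:440],None,fx=3,fy=3,interpolation=cv2.INTER_CUBIC))
cv2.imwrite("pics/c2.png",cv2.resize(im[235:320,395:560],None,fx=4.8,fy=4.8,interpolation=cv2.INTER_CUBIC))
cv2.imwrite("pics/c3.png",cv2.resize(sc[140:360,180:440],None,fx=2.7,fy=2.7,interpolation=cv2.INTER_CUBIC))
E
```

```text
(no output)
```

View pics/c1.png

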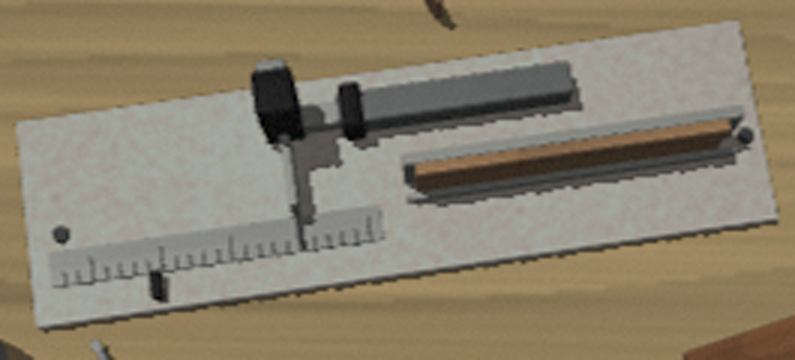

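View pics/c2.png

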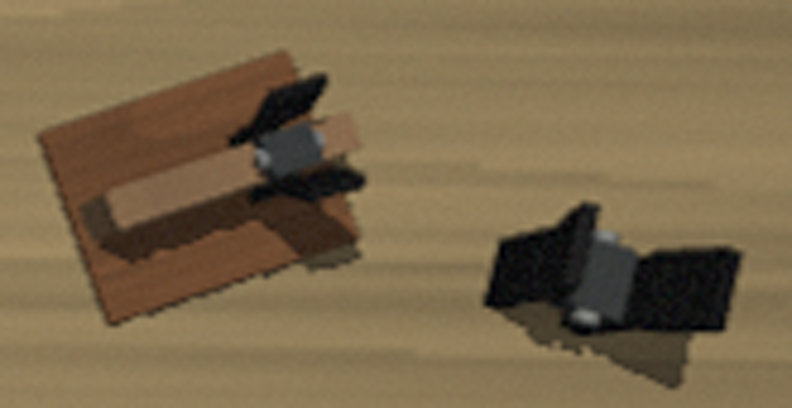

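View pics/c3.png

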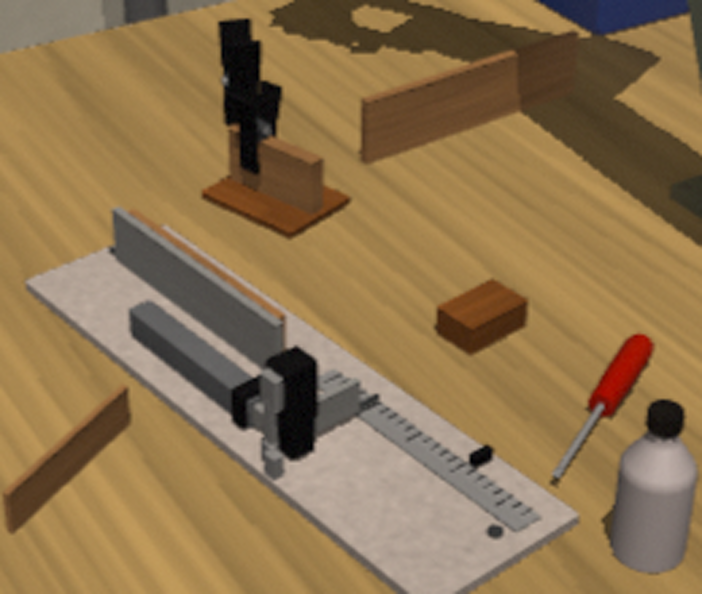

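```bash
cat > h.py <<'E'
import numpy as np, cv2
def ray(c,uv):
    K,R,t=c['K'],c['R'],c['t']
    d=R.T@np.linalg.solve(K,np.array([uv[0],uv[1],1.])); return -R.T@t,d/np.linalg.norm(d)
def onz(c,uv,z):
    o,d=ray(c,uv); return o+d*(z-o[2])/d[2]
def proj(c,X):
    p=c['K']@(c['R']@np.asarray(X)+c['t']); return p[:2]/p[2]
def load(n):
    z=np.load(n); return {k:z[k] for k in z.files}
def rigid(P,Q): # P local -> Q world 2D
    pc,qc=P.mean(0),Q.mean(0); a=P-pc;b=Q-qc
    th=np.arctan2((a[:,0]*b[:,1]-a[:,1]*b[:,0]).sum(),(a*b).sum())
    Rm=np.array([[np.cos(th),-np.sin(th)],[np.sin(th),np.cos(th)]]); t=qc-Rm@pc
    return th,t,np.linalg.norm(P@Rm.T+t-Q,axis=1)
E
python3 - <<'E'
from h import *
T=load("top0.npz")
s=lambda p:(175+(p[0]+.5)/3-.5,145+(p[1]+.5)/3-.5)
c2=lambda p:(395+(p[0]+.5)/4.8-.5,235+(p[1]+.5)/4.8-.5)
# top corners of board, refined by line fits on depth-independent colour mask
im=T['im'].astype(int)
pix=[(17,123),(737,22),(777,220),(38,325)]
W=np.array([onz(T,s(p),.012)[:2] for p in pix])
L=np.array([[90,305],[90,-235],[-65,-235],[-65,305]])/1e3
th,t,e=rigid(L,W); print("station",th,t,e)
R=np.array([[np.cos(th),-np.sin(th)],[np.sin(th),np.cos(th)]])
loc=lambda p,z:(R.T@(onz(T,s(p),z)[:2]-t))*1e3
for n,p,z in [("fenceL",(403,157),.067),("fenceR",(742,110),.067),("stripL",(412,172),.067),("stripL2",(413,189),.067),("stripR",(731,123),.067),("rider",(155,271),.024),("rider r",(164,272),.024),("pointer",(304,249),.022),("rider2",(158,286),.024)]: print(n,loc(p,z))
W=np.array([onz(T,c2(p),.010)[:2] for p in [(285,50),(40,134),(110,325)]])
L=np.array([[45,-60],[45,60],[-45,60]])/1e3
thp,tp,e=rigid(L,W); print("park",thp,tp,e)
Rp=np.array([[np.cos(thp),-np.sin(thp)],[np.sin(thp),np.cos(thp)]])
for n,p,z in [("railL",(106,190),.067),("railL2",(117,230),.067),("railR1",(354,112),.067),("railR2",(358,148),.067),("spine",(292,148),.079),
 ("w1",(325,75),.115),("w1b",(263,100),.115),("w2",(362,180),.115)]:
    w=onz(T,c2(p),z)[:2]; print(n,w,(Rp.T@(w-tp))*1e3)
E
```

```text
station 0.15814112578361741 [ 0.59530791 -0.04641297] [0.00228712 0.00240926 0.00199676 0.00324546]
fenceL [ 6.19544852 29.50499487]
fenceR [   5.57025369 -208.34744982]
stripL [-5.27439008 24.907829  ]
stripL2 [-17.30190682  25.96193871]
stripR [  -2.56992278 -199.01563434]
rider [-38.88123934 214.04670129]
rider r [-40.52532193 207.83382037]
pointer [-37.95857369 107.8251334 ]
rider2 [-49.9391027 213.1359525]
park 0.3378751679679143 [ 0.4481051  -0.28844883] [0.0012665  0.00109337 0.00072418]
railL [ 0.43916921 -0.23462404] [ 9.41134409 53.7436909 ]
railL2 [ 0.42249945 -0.23873362] [-7.67818779 55.39220675]
railR1 [ 0.47331417 -0.34015955] [  6.64253825 -57.14344154]
railR2 [ 0.45805975 -0.34108416] [ -8.05590731 -52.95919344]
spine [ 0.45609755 -0.30975773] [  0.47702127 -22.75348481]
w1 [ 0.48078802 -0.31365259] [ 22.48043792 -34.61261015]
w1b [ 0.47036382 -0.28832719] [21.04055486 -7.26363227]
w2 [ 0.43867544 -0.32638861] [-21.47292164 -32.66893593]
```

```bash
cat >> h.py <<'E'
from scipy.spatial.transform import Rotation as Ro
def plan(target, yaw=None, pr=True):
    """target TCP world; yaw= world angle of jaw axis (mod pi), approach straight down. prints delta in current tool axes (cm) and rotvec (tool)"""
    from cell import robot
    s=robot.get_state(); p=s['tcp_pos'];M=Ro.from_rotvec(s['eef_rot']).as_matrix()
    d=M.T@(np.asarray(target)-p)*100
    out=[d]
    if yaw is not None:
        best=None
        for k in (0,np.pi):
            z=np.array([np.cos(yaw+k),np.sin(yaw+k),0]);y=np.array([0,0,-1.]);x=np.cross(y,z)
            r=Ro.from_matrix(M.T@np.column_stack([x,y,z])).as_rotvec()
            if best is None or np.linalg.norm(r)<np.linalg.norm(best): best=r
        out.append(best)
    print("t",s['t'],"tcp",p.round(4),"delta cm",d.round(2),"rot",out[-1].round(4) if yaw is not None else "", "w",round(s['gripper_width'],4),"F",s['wrist_force'].round(1), "q6",s['qpos'][5].round(2))
    return out
E
python3 - <<'E'
from h import *
from cell import robot
print(robot.tips_ahead, [a for a in dir(robot) if a[0]!='_'])
s=robot.get_state(); print(Ro.from_rotvec(s['eef_rot']).as_matrix().round(3))
plan([0.42,-0.33,0.24],0.338)
E
```

```text
0.022 ['Unreachable', 'get_state', 'hand_in', 'tips_ahead']
[[-0.895 -0.001  0.446]
 [-0.446  0.001 -0.895]
 [-0.    -1.    -0.001]]
t 0.15 tcp [ 0.256  -0.5145  0.2527] delta cm [-22.9    1.28  -9.21] rot [ 1.100e-03 -1.447e+00 -1.000e-03] w 0.0852 F [-0.4  1.   0.3] q6 -0.02
```

```bash
python3 -m jog '[{"xyz":[-1.91,0,-0.77],"angular":[0,0,0],"claw":8.5},{"xyz":[-1.91,0,-0.77],"angular":[0,0,0],"claw":8.5},{"xyz":[-1.91,0,-0.77],"angular":[0,0,0],"claw":8.5},{"xyz":[-1.91,0,-0.77],"angular":[0,0,0],"claw":8.5},{"xyz":[-1.91,0,-0.77],"angular":[0,0,0],"claw":8.5},{"xyz":[-1.91,0,-0.77],"angular":[0,0,0],"claw":8.5},{"xyz":[-1.91,0,-0.77],"angular":[0,0,0],"claw":8.5},{"xyz":[-1.91,0,-0.77],"angular":[0,0,0],"claw":8.5},{"xyz":[-1.91,0,-0.77],"angular":[0,0,0],"claw":8.5},{"xyz":[-1.91,0,-0.77],"angular":[0,0,0],"claw":8.5},{"xyz":[-1.91,0,-0.77],"angular":[0,0,0],"claw":8.5},{"xyz":[-1.91,0,-0.77],"angular":[0,0,0],"claw":8.5}]' 30
python3 -m jog '[{"xyz":[0,0,0],"angular":[0,-0.12,0],"claw":8.5},{"xyz":[0,0,0],"angular":[0,-0.12,0],"claw":8.5},{"xyz":[0,0,0],"angular":[0,-0.12,0],"claw":8.5},{"xyz":[0,0,0],"angular":[0,-0.12,0],"claw":8.5},{"xyz":[0,0,0],"angular":[0,-0.12,0],"claw":8.5},{"xyz":[0,0,0],"angular":[0,-0.12,0],"claw":8.5},{"xyz":[0,0,0],"angular":[0,-0.12,0],"claw":8.5},{"xyz":[0,0,0],"angular":[0,-0.12,0],"claw":8.5},{"xyz":[0,0,0],"angular":[0,-0.12,0],"claw":8.5},{"xyz":[0,0,0],"angular":[0,-0.12,0],"claw":8.5},{"xyz":[0,0,0],"angular":[0,-0.12,0],"claw":8.5},{"xyz":[0,0,0],"angular":[0,-0.12,0],"claw":8.5}]'
python3 - <<'E'
from h import *
from cell import vision
plan([0.456,-0.31,0.24],0.338)
c=vision.camera_info("wrist"); im,d=vision.get_image("wrist")
cv2.imwrite("pics/w1.png",im[:,:,::-1]); np.savez("w1.npz",im=im,d=d,**c); print(-c['R'].T@c['t'])
E
```

```text
t: 1.15
tcp_pos: [0.4206, -0.329, 0.253]
eef_rot: [-0.462, 1.965, -1.964]
wrist_force: [-0.7, 0.2, 0.5]
gripper_width: 0.085
t: 2.15
tcp_pos: [0.4201, -0.3298, 0.253]
eef_rot: [-1.35, 0.958, -0.957]
wrist_force: [-0.5, 0.2, 0.1]
gripper_width: 0.0848
t 2.15 tcp [ 0.4201 -0.3298  0.253 ] delta cm [-0.68  1.3   4.05] rot [ 0.0004 -0.001  -0.0006] w 0.0848 F [-0.5  0.2  0.1] q6 -1.02
[ 0.39340221 -0.25611142  0.37467313]
```

View pics/w1.png

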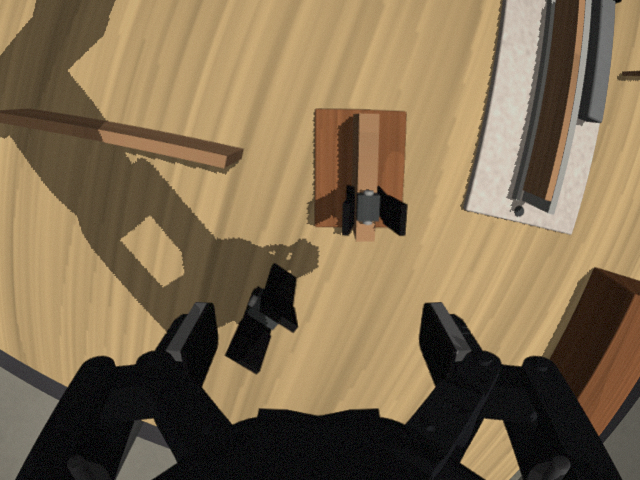

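```bash
cat >> h.py <<'E'
def wray(c,uv):
    K=c['K']; v=np.array([uv[0]-K[0,2],uv[1]-K[1,2]]); r=np.linalg.norm(v); a=r/K[0,0]
    d=c['R'].T@np.array([*(v/r*np.sin(a)),np.cos(a)]); return -c['R'].T@c['t'],d
def wonz(c,uv,z):
    o,d=wray(c,uv); return o+d*(z-o[2])/d[2]
E
python3 - <<'E'
import cv2
im=cv2.imread("pics/w1.png")
cv2.imwrite("pics/w1c.png",cv2.resize(im[95:250,300:420],None,fx=3.8,fy=3.8,interpolation=cv2.INTER_CUBIC))
cv2.imwrite("pics/w1d.png",cv2.resize(im[180:380,220:420],None,fx=2.9,fy=2.9,interpolation=cv2.INTER_CUBIC))
E
```

```text
(no output)
```

View pics/w1c.png

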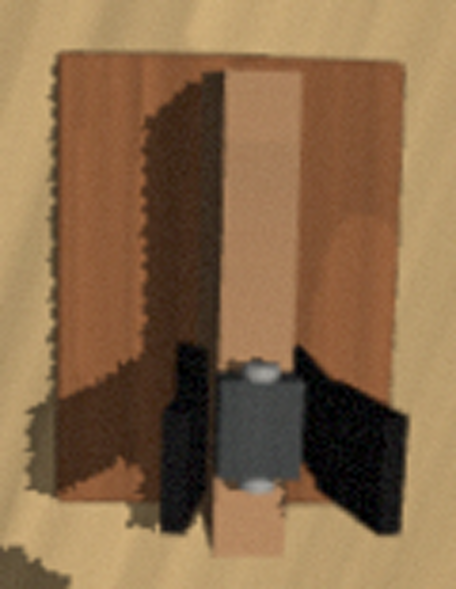

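View pics/w1d.png

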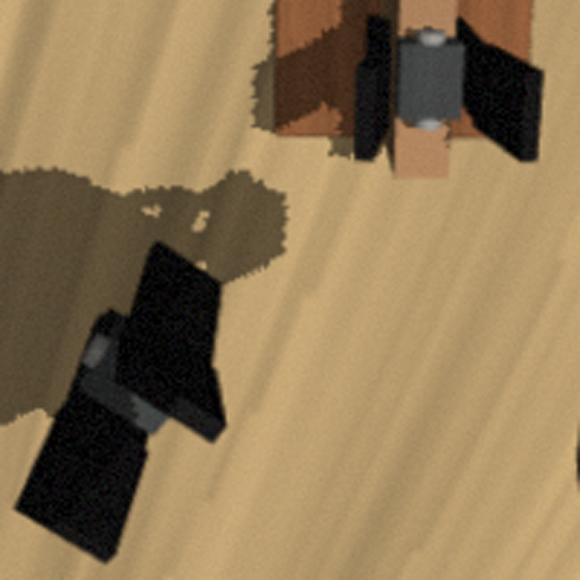

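```bash
python3 - <<'E'
from h import *
c=load("w1.npz")
s=lambda p:(300+(p[0]+.5)/3.8-.5,95+(p[1]+.5)/3.8-.5)
W=np.array([wonz(c,s(p),.010)[:2] for p in [(58,53),(403,64),(57,498)]])
L=np.array([[-45,60],[45,60],[-45,-60]])/1e3
th,t,e=rigid(L,W); print("park",th,t,e)
R=np.array([[np.cos(th),-np.sin(th)],[np.sin(th),np.cos(th)]])
for n,p,z in [("railTL",(223,72),.067),("TR",(301,72),.067),("BL",(211,552),.067),("BR",(283,556),.067),("spTL",(220,375),.079),("TR",(302,380),.079),("BL",(216,474),.079),("BR",(299,482),.079),("sp",(259,428),.079),
 ("wr1",(408,415),.115),("wr2",(398,534),.115),("wl1",(163,410),.115),("wl2",(163,532),.115)]:
    w=wonz(c,s(p),z)[:2]; print(n,w.round(4),((R.T@(w-t))*1e3).round(1))
E
```

```text
park 0.33166454264741263 [ 0.44888136 -0.28956436] [0.00072401 0.00105784 0.00148333]
railTL [ 0.4229 -0.2411] [-8.8 54.3]
TR [ 0.4387 -0.235 ] [ 8.2 54.9]
BL [ 0.4586 -0.3438] [ -8.4 -54.4]
BR [ 0.4749 -0.3391] [  8.4 -55.3]
spTL [ 0.4436 -0.3024] [ -9.2 -10.4]
TR [ 0.4607 -0.2973] [  8.7 -11.2]
BL [ 0.4507 -0.3232] [ -9.3 -32.4]
BR [ 0.4686 -0.3188] [  9.2 -34. ]
sp [ 0.4558 -0.3104] [ -0.3 -22. ]
wr1 [ 0.4746 -0.2915] [ 23.7 -10.2]
wr2 [ 0.4822 -0.3143] [ 23.5 -34.3]
wl1 [ 0.4297 -0.3067] [-23.7 -10. ]
wl2 [ 0.4382 -0.3294] [-23.1 -34.2]
```

```bash
python3 -m jog '[{"xyz":[-0.35,0,2.0],"angular":[0,0,0],"claw":8.5},{"xyz":[-0.37,0,2.05],"angular":[0,0,0],"claw":8.5},{"xyz":[0,2,0],"angular":[0,0,0],"claw":8.5},{"xyz":[0,2,0],"angular":[0,0,0],"claw":8.5},{"xyz":[0,2,0],"angular":[0,0,0],"claw":8.5},{"xyz":[0,2,0],"angular":[0,0,0],"claw":8.5},{"xyz":[0,0,0],"angular":[0,0,0],"claw":8.5},{"xyz":[0,0,0],"angular":[0,0,0],"claw":8.5}]'
python3 - <<'E'
from h import *
from cell import vision
plan([0.456,-0.3104,0.104],0.334)
c=vision.camera_info("wrist"); im,d=vision.get_image("wrist")
cv2.imwrite("pics/w2.png",im[:,:,::-1]); np.savez("w2.npz",im=im,d=d,**c)
E
```

```text
t: 2.87
tcp_pos: [0.4558, -0.3096, 0.1726]
eef_rot: [-1.347, 0.965, -0.961]
wrist_force: [-0.0, 0.6, 0.4]
gripper_width: 0.0851
t 2.8667 tcp [ 0.4558 -0.3096  0.1726] delta cm [0.09 6.86 0.01] rot [ 0.0014 -0.0044 -0.002 ] w 0.0851 F [-0.   0.6  0.4] q6 -0.95
```

View pics/w2.png

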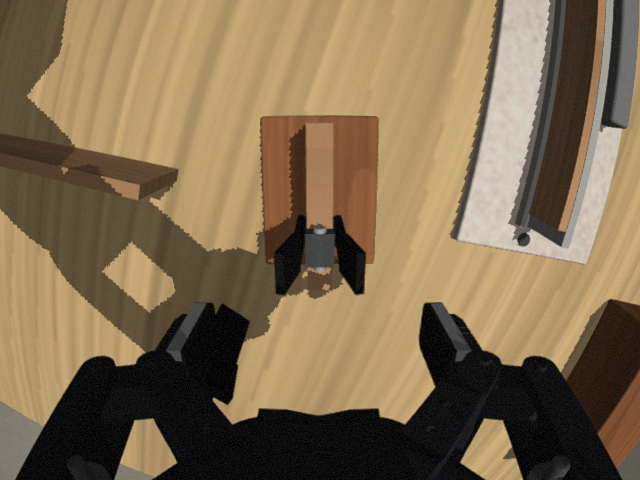

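```bash
python3 - <<'E'
from h import *
T=load("top0.npz")
P=[]
for v in range(270,318):
  for u in range(490,556):
    z=T['d'][v,u]
    if z<=0: continue
    X=T['R'].T@(np.linalg.solve(T['K'],[u,v,1.])*z-T['t']); 
    if X[2]>.012: P.append(X)
P=np.array(P); print(len(P),P.min(0).round(3),P.max(0).round(3))
p=np.array([.456,-.3104])
a=.334; z=np.array([np.cos(a),np.sin(a)]); x=np.array([-z[1],z[0]])
q=(P[:,:2]-p); L=np.c_[q@z,q@x]*1e3
for m in (.02,.04,.06,.07): 
  s=P[:,2]>m; print(m,s.sum(),*(L[s].min(0),L[s].max(0)) if s.any() else '')
E
```

```text
890 [ 0.382 -0.474  0.012] [ 0.431 -0.405  0.118]
0.02 864 [-120.93826032 -139.75004   ] [-57.73989729 -70.55513388]
0.04 800 [-120.93826032 -139.75004   ] [-57.73989729 -70.55513388]
0.06 694 [-120.93826032 -139.75004   ] [-57.73989729 -70.55513388]
0.07 471 [-120.93826032 -139.75004   ] [-57.73989729 -70.55513388]
```

```bash
python3 -m jog '[{"xyz":[0.09,1.7,0],"angular":[0,-0.0044,0],"claw":8.5},{"xyz":[0,1.7,0],"angular":[0,0,0],"claw":8.5},{"xyz":[0,1.7,0],"angular":[0,0,0],"claw":8.5},{"xyz":[0,1.7,0],"angular":[0,0,0],"claw":8.5},{"xyz":[0,0,0],"angular":[0,0,0],"claw":8.5},{"xyz":[0,0,0],"angular":[0,0,0],"claw":5.5},{"xyz":[0,0,0],"angular":[0,0,0],"claw":5.5}]' 30
python3 - <<'E'
from h import *
from cell import vision
plan([0.456,-0.3104,0.104],0.334)
c=vision.camera_info("wrist"); im,d=vision.get_image("wrist")
cv2.imwrite("pics/w3.png",im[:,:,::-1]); np.savez("w3.npz",im=im,d=d,**c)
E
```

```text
t: 3.5
tcp_pos: [0.4575, -0.3116, 0.1071]
eef_rot: [-1.349, 0.956, -0.962]
wrist_force: [0.2, 0.2, 0.8]
gripper_width: 0.0636
t 3.5 tcp [ 0.4575 -0.3116  0.1071] delta cm [-0.16  0.31 -0.1 ] rot [-0.0019  0.001   0.0027] w 0.0636 F [0.2 0.2 0.8] q6 -0.95
```

View pics/w3.png

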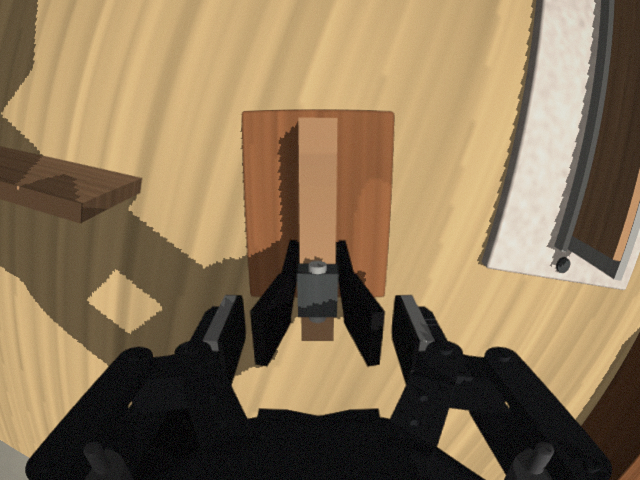

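```bash
python3 -m jog '[{"xyz":[-0.1,0.2,-0.05],"angular":[0,0,0],"claw":5.5},{"xyz":[0,0,0],"angular":[0,0,0],"claw":5.0},{"xyz":[0,0,0],"angular":[0,0,0],"claw":2.5},{"xyz":[0,0,0],"angular":[0,0,0],"claw":2.5},{"xyz":[0,0,0],"angular":[0,0,0],"claw":2.5},{"xyz":[0,0,0],"angular":[0,0,0],"claw":2.5},{"xyz":[0,0,0],"angular":[0,0,0],"claw":2.5},{"xyz":[0,0,0],"angular":[0,0,0],"claw":2.5},{"xyz":[0,0,0],"angular":[0,0,0],"claw":2.5}]' 35
python3 - <<'E'
from h import *
from cell import vision
plan([0.456,-0.3104,0.104],0.334)
c=vision.camera_info("wrist"); im,d=vision.get_image("wrist")
cv2.imwrite("pics/w4.png",im[:,:,::-1]); np.savez("w4.npz",im=im,d=d,**c)
E
```

```text
t: 4.3
tcp_pos: [0.4565, -0.3107, 0.1056]
eef_rot: [-1.35, 0.956, -0.962]
wrist_force: [-2.3, 0.8, 10.2]
gripper_width: 0.0284
t 4.3 tcp [ 0.4565 -0.3107  0.1056] delta cm [-0.05  0.16 -0.03] rot [-0.0019  0.0014  0.0031] w 0.0284 F [-2.3  0.8 10.2] q6 -0.95
```

View pics/w4.png

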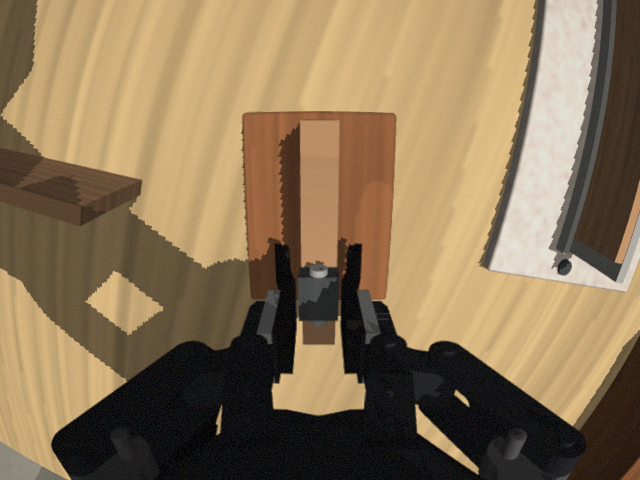

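```bash
python3 -m jog '[{"xyz":[0,-0.8,0],"angular":[0,0,0],"claw":2.0},{"xyz":[0,-1.2,0],"angular":[0,0,0],"claw":2.0},{"xyz":[0,-1.5,0],"angular":[0,0,0],"claw":2.0},{"xyz":[0,-1.5,0],"angular":[0,0,0],"claw":2.0},{"xyz":[0,-1.5,0],"angular":[0,0,0],"claw":2.0},{"xyz":[0,-1.5,0],"angular":[0,0,0],"claw":2.0},{"xyz":[0,0,0],"angular":[0,0,0],"claw":2.0}]'
python3 - <<'E'
from h import *
from cell import vision
plan([0.60,-0.17,0.185],0.158)
c=vision.camera_info("wrist"); im,d=vision.get_image("wrist")
cv2.imwrite("pics/w5.png",im[:,:,::-1]); np.savez("w5.npz",im=im,d=d,**c)
E
```

```text
t: 4.93
tcp_pos: [0.457, -0.311, 0.1865]
eef_rot: [-1.349, 0.953, -0.964]
wrist_force: [0.1, 0.2, 0.3]
gripper_width: 0.0286
t 4.9333 tcp [ 0.457  -0.311   0.1865] delta cm [-8.61  0.18 18.14] rot [-0.0041  0.1774  0.0048] w 0.0286 F [0.1 0.2 0.3] q6 -0.95
```

View pics/w5.png

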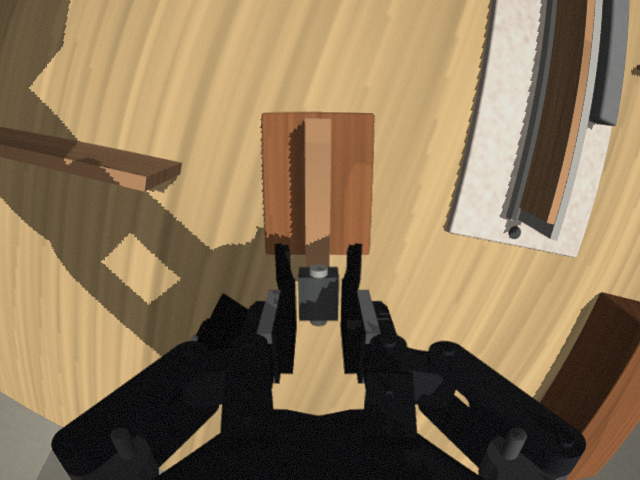

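```bash
python3 -m jog '[{"xyz":[-0.86,0,1.81],"angular":[0,0,0],"claw":2.0},{"xyz":[-0.86,0,1.81],"angular":[0,0,0],"claw":2.0},{"xyz":[-0.86,0,1.81],"angular":[0,0,0],"claw":2.0},{"xyz":[-0.86,0,1.81],"angular":[0,0,0],"claw":2.0},{"xyz":[-0.86,0,1.81],"angular":[0,0,0],"claw":2.0},{"xyz":[-0.86,0,1.81],"angular":[0,0,0],"claw":2.0},{"xyz":[-0.86,0,1.81],"angular":[0,0,0],"claw":2.0},{"xyz":[-0.86,0,1.81],"angular":[0,0,0],"claw":2.0},{"xyz":[-0.86,0,1.81],"angular":[0,0,0],"claw":2.0},{"xyz":[-0.86,0,1.81],"angular":[0,0,0],"claw":2.0},{"xyz":[0,0,0],"angular":[-0.004,0.089,0.005],"claw":2.0},{"xyz":[0,0,0],"angular":[0,0.089,0],"claw":2.0}]'
python3 -m jog '[{"xyz":[0,0,0],"angular":[0,0,0],"claw":2.0},{"xyz":[0,0,0],"angular":[0,0,0],"claw":2.0}]'
python3 - <<'E'
from h import *
from cell import vision
plan([0.608,-0.132,0.185],0.158)
c=vision.camera_info("wrist"); im,d=vision.get_image("wrist")
cv2.imwrite("pics/w6.png",im[:,:,::-1]); np.savez("w6.npz",im=im,d=d,**c)
E
```

```text
t: 5.98
tcp_pos: [0.5985, -0.168, 0.1815]
eef_rot: [-1.28, 1.102, -1.087]
wrist_force: [-0.5, -0.5, -1.2]
gripper_width: 0.0286
t: 6.15
tcp_pos: [0.5977, -0.169, 0.1821]
eef_rot: [-1.282, 1.098, -1.084]
wrist_force: [0.4, -1.0, -0.3]
gripper_width: 0.0286
t 6.15 tcp [ 0.5977 -0.169   0.1821] delta cm [-3.5  -0.28  1.6 ] rot [ 0.0066  0.0017 -0.0053] w 0.0286 F [ 0.4 -1.  -0.3] q6 -0.46
```

View pics/w6.png

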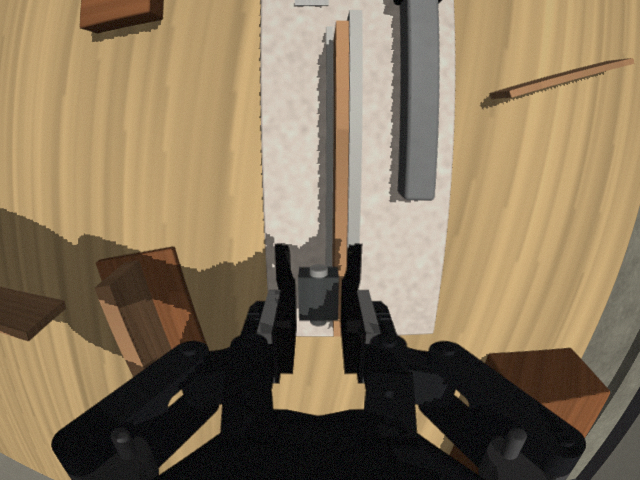

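```bash
python3 - <<'E'
import cv2
im=cv2.imread("pics/w6.png")
cv2.imwrite("pics/w6c.png",cv2.resize(im[0:340,255:455],None,fx=1.75*2,fy=1.75,interpolation=cv2.INTER_CUBIC))
cv2.imwrite("pics/w6d.png",cv2.resize(im[240:340,260:380],None,fx=5,fy=5,interpolation=cv2.INTER_CUBIC))
E
```

```text
(no output)
```

View pics/w6c.png

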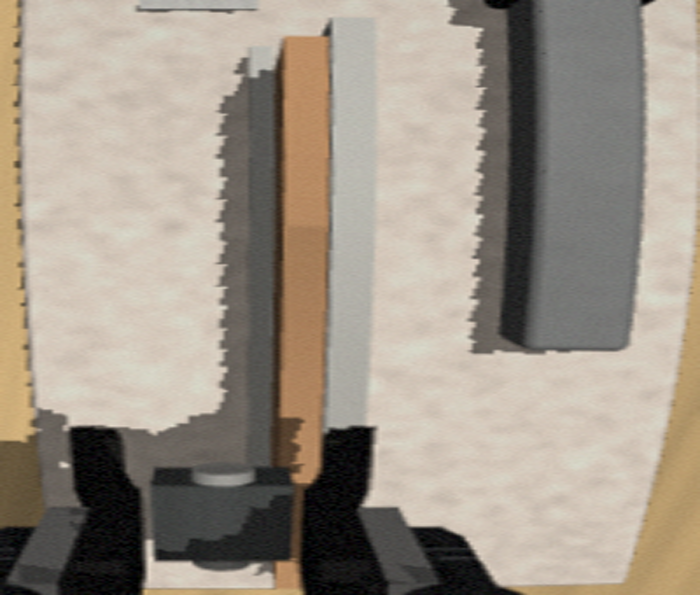

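View pics/w6d.png

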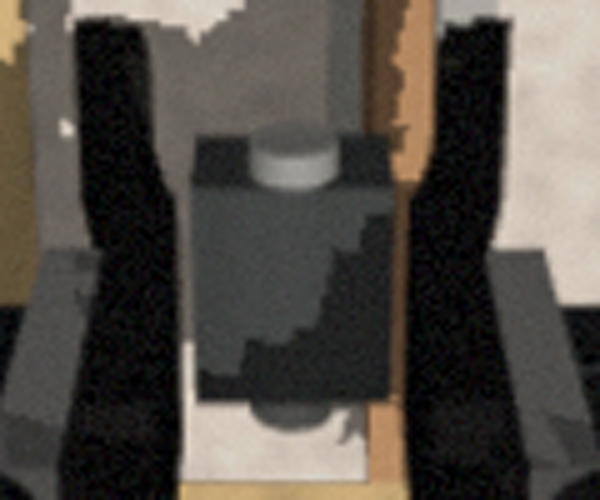

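```bash
python3 - <<'E'
from h import *
c=load("w6.npz")
s=lambda p:(255+(p[0]+.5)/3.5-.5,(p[1]+.5)/1.75-.5)
F=[wonz(c,s(p),.067)[:2] for p in [(375,18),(377,220),(369,425)]]
S=[wonz(c,s(p),.067)[:2] for p in [(282,40),(278,228),(279,470)]]
J=[wonz(c,s(p),.067)[:2] for p in [(328,38),(327,228),(321,425)]]
for n,A in (("F",F),("J",J),("S",S)): print(n,np.round(A,4).tolist())
ang=lambda A:np.arctan2(-(A[0]-A[2])[0],(A[0]-A[2])[1])
print("angles",ang(F),ang(J),ang(S))
th=np.mean([ang(F),ang(J),ang(S)]); 
th0=.158
for th in(th,th0):
    ex=np.array([np.cos(th),np.sin(th)]);ey=np.array([-ex[1],ex[0]])
    print(th,[round(1e3*(p@ex),1) for p in F+J+S])
    fx=np.mean([p@ex for p in F]);sx=np.mean([p@ex for p in S]); jx=np.mean([p@ex for p in J]); print("F,J,S",fx,jx,sx,"mid",(fx+sx)/2, "fence end y",F[0]@ey,"strip end",S[0]@ey)
    sp=wonz(c,(318.6,298.6),.1555)[:2]; tcp=np.array([.5977,-.169]); print("clip",sp,sp@ex,sp@ey,"rel tcp",(sp-tcp)@ex,(sp-tcp)@ey)
    mid=(fx+sx)/2
    cen=S[0]@ey-.110; tgt=ex*mid+ey*cen; print("target clip",tgt,"delta along ex,ey",mid-sp@ex,cen-sp@ey)
plan([.6,-.13,.1],.158)
E
```

```text
F [[0.5996, -0.0161], [0.6122, -0.0911], [0.6251, -0.168]]
J [[0.5925, -0.0256], [0.6038, -0.0956], [0.6159, -0.1695]]
S [[0.5845, -0.0279], [0.5951, -0.0971], [0.6112, -0.1894]]
angles 0.16666527844603746 0.16165799348443455 0.16406333937321857
0.1641288704345635 [np.float64(588.9), np.float64(589.1), np.float64(589.3), np.float64(580.3), np.float64(580.0), np.float64(580.0), np.float64(572.1), np.float64(571.2), np.float64(572.1)]
F,J,S 0.5890843331626964 0.5801066357753369 0.5717751896051252 mid 0.5804297613839108 fence end y -0.11383744090835868 strip end -0.12301021987327701
clip [ 0.59727107 -0.16884267] 0.5616566732309017 -0.2641635030832747 rel tcp -0.00039746395447449697 0.00022529560684064173
target clip [ 0.61070164 -0.13504067] delta along ex,ey 0.018773088153009043 0.031153283209997662
0.158 [np.float64(589.6), np.float64(590.2), np.float64(590.9), np.float64(581.1), np.float64(581.2), np.float64(581.6), np.float64(572.8), np.float64(572.4), np.float64(573.8)]
F,J,S 0.5902411612408288 0.5812866595864138 0.5729958486020764 mid 0.5816185049214526 fence end y -0.11022608837282125 strip end -0.11950178372293647
clip [ 0.59727107 -0.16884267] 0.5632651382423286 -0.2607162422766977 rel tcp -0.0003988372884573704 0.00022285538562971815
target clip [ 0.61048443 -0.13512924] delta along ex,ey 0.018353366679124017 0.031214458553761232
t 6.2 tcp [ 0.5978 -0.1692  0.1824] delta cm [-3.79  8.25  0.89] rot [ 0.0061  0.0014 -0.0051] w 0.0287 F [-0.6 -0.1 -0.5] q6 -0.46
```

```bash
python3 -m jog '[{"xyz":[-1.04,0,0.62],"angular":[0.006,-0.004,-0.005],"claw":2.0},{"xyz":[-1.03,0,0.62],"angular":[0,0,0],"claw":2.0},{"xyz":[-1.03,0,0.61],"angular":[0,0,0],"claw":2.0},{"xyz":[0,1.0,0],"angular":[0,0,0],"claw":2.0},{"xyz":[0,1.0,0],"angular":[0,0,0],"claw":2.0},{"xyz":[0,0,0],"angular":[0,0,0],"claw":2.0},{"xyz":[0,0,0],"angular":[0,0,0],"claw":2.0},{"xyz":[0,0,0],"angular":[0,0,0],"claw":2.0}]'
python3 - <<'E'
from h import *
from cell import vision
plan([0.611,-0.135,0.1056],0.164)
c=vision.camera_info("wrist"); im,d=vision.get_image("wrist")
cv2.imwrite("pics/w7.png",im[:,:,::-1]); np.savez("w7.npz",im=im,d=d,**c)
cv2.imwrite("pics/w7c.png",cv2.resize(im[0:340,255:455,::-1],None,fx=1.75*2,fy=1.75,interpolation=cv2.INTER_CUBIC))
E
```

```text
t: 6.87
tcp_pos: [0.6115, -0.136, 0.163]
eef_rot: [-1.281, 1.089, -1.09]
wrist_force: [-0.1, -0.3, -1.4]
gripper_width: 0.0284
t 6.8667 tcp [ 0.6115 -0.136   0.163 ] delta cm [-0.11  5.74 -0.03] rot [-0.0008 -0.0029  0.0006] w 0.0284 F [-0.1 -0.3 -1.4] q6 -0.4
```

View pics/w7.png

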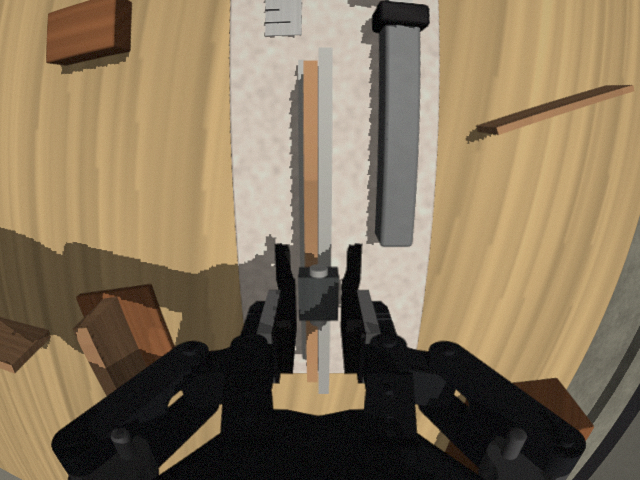

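View pics/w7c.png

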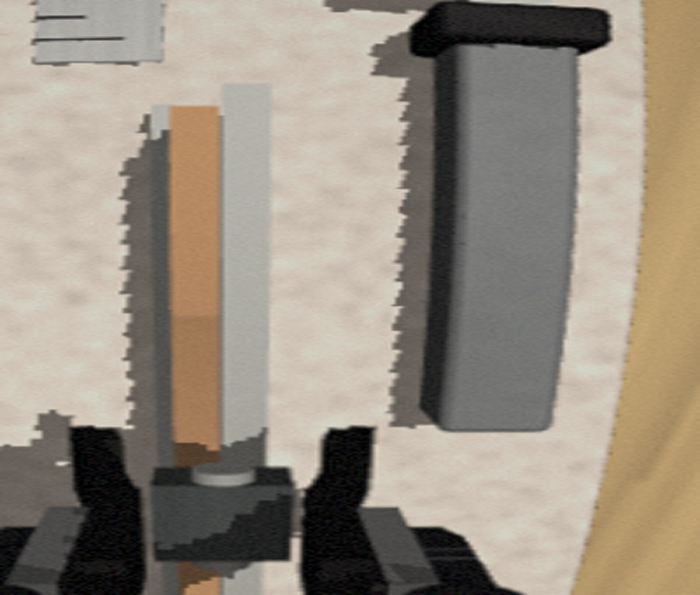

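```bash
python3 - <<'E'
from h import *
c=load("w7.npz")
a=wonz(c,(311,60.5),.067);b=wonz(c,(312.5,381.5),.067); print(a,b,np.linalg.norm(a-b),(a+b)/2)
E
python3 -m jog '[{"xyz":[-0.1,1.0,0],"angular":[0,-0.003,0],"claw":2.0},{"xyz":[0,1.2,0],"angular":[0,0,0],"claw":2.0},{"xyz":[0,1.2,0],"angular":[0,0,0],"claw":2.0},{"xyz":[0,1.0,0],"angular":[0,0,0],"claw":2.0},{"xyz":[0,0.6,0],"angular":[0,0,0],"claw":2.0},{"xyz":[0,0.3,0],"angular":[0,0,0],"claw":2.0},{"xyz":[0,0.2,0],"angular":[0,0,0],"claw":2.0},{"xyz":[0,0,0],"angular":[0,0,0],"claw":2.0},{"xyz":[0,0,0],"angular":[0,0,0],"claw":2.0}]'
python3 - <<'E'
from h import *
from cell import vision
plan([0.611,-0.135,0.1056],0.164)
c=vision.camera_info("wrist"); im,d=vision.get_image("wrist")
cv2.imwrite("pics/w8.png",im[:,:,::-1]); np.savez("w8.npz",im=im,d=d,**c)
E
```

```text
[ 0.58897292 -0.02589641  0.067     ] [ 0.62440437 -0.24359404  0.067     ] 0.22056211209014592 [ 0.60668865 -0.13474523  0.067     ]
t: 7.67
tcp_pos: [0.6119, -0.1349, 0.1088]
eef_rot: [-1.281, 1.085, -1.089]
wrist_force: [-0.1, 0.0, 0.1]
gripper_width: 0.0288
t 7.6667 tcp [ 0.6119 -0.1349  0.1088] delta cm [-0.    0.32 -0.09] rot [-0.0023  0.0004  0.001 ] w 0.0288 F [-0.1  0.   0.1] q6 -0.4
```

View pics/w8.png

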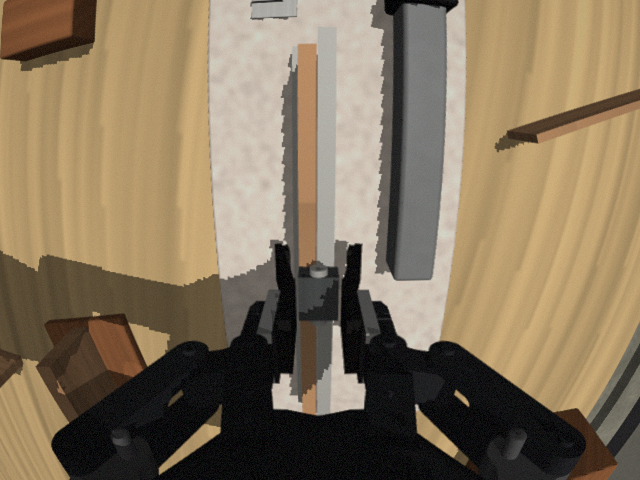

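```bash
python3 -m jog '[{"xyz":[0,0.15,-0.05],"angular":[0,0,0],"claw":2.0},{"xyz":[0,0.1,0],"angular":[0,0,0],"claw":2.0},{"xyz":[0,0,0],"angular":[0,0,0],"claw":2.0},{"xyz":[0,0,0],"angular":[0,0,0],"claw":2.0}]'
python3 -m jog '[{"xyz":[0,0.1,0],"angular":[0,0,0],"claw":2.0},{"xyz":[0,0.05,0],"angular":[0,0,0],"claw":2.0},{"xyz":[0,0,0],"angular":[0,0,0],"claw":2.0},{"xyz":[0,0,0],"angular":[0,0,0],"claw":2.0}]'
```

```text
t: 8.05
tcp_pos: [0.6111, -0.1348, 0.1059]
eef_rot: [-1.282, 1.086, -1.088]
wrist_force: [-0.1, -1.0, -0.8]
gripper_width: 0.0288
t: 8.38
tcp_pos: [0.6112, -0.1349, 0.1056]
eef_rot: [-1.281, 1.085, -1.089]
wrist_force: [-2.0, 0.6, 5.3]
gripper_width: 0.0286
```

```bash
python3 -m jog '[{"xyz":[0,0.1,0],"angular":[0,0,0],"claw":2.0},{"xyz":[0,0.05,0],"angular":[0,0,0],"claw":3.2},{"xyz":[0,0,0],"angular":[0,0,0],"claw":3.7},{"xyz":[0,0,0],"angular":[0,0,0],"claw":4.2},{"xyz":[0,0,0],"angular":[0,0,0],"claw":4.8},{"xyz":[0,0,0],"angular":[0,0,0],"claw":6},{"xyz":[0,0,0],"angular":[0,0,0],"claw":6.5},{"xyz":[0,0,0],"angular":[0,0,0],"claw":6.5}]'
python3 - <<'E'
from h import *
from cell import vision
plan([0.611,-0.135,0.1056],0.164)
c=vision.camera_info("wrist"); im,d=vision.get_image("wrist")
cv2.imwrite("pics/w9.png",im[:,:,::-1]); np.savez("w9.npz",im=im,d=d,**c)
E
```

```text
t: 9.05
tcp_pos: [0.611, -0.1348, 0.1026]
eef_rot: [-1.282, 1.086, -1.088]
wrist_force: [-0.2, -1.2, 0.5]
gripper_width: 0.0651
t 9.05 tcp [ 0.611  -0.1348  0.1026] delta cm [ 0.02 -0.3  -0.  ] rot [-0.001   0.0004  0.0006] w 0.0651 F [-0.2 -1.2  0.5] q6 -0.4
```

View pics/w9.png

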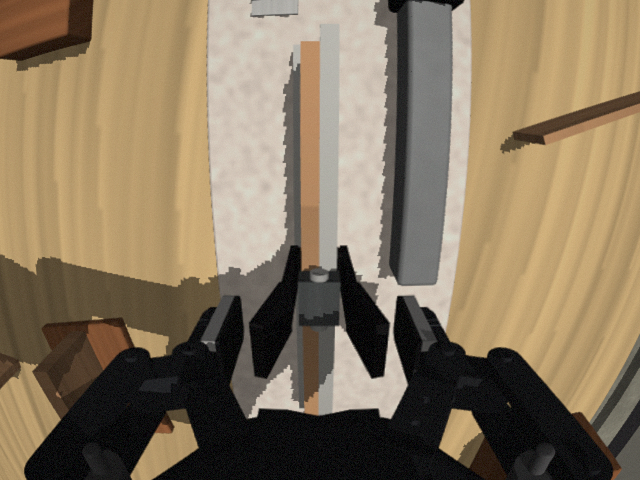

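```bash
python3 -m jog '[{"xyz":[0,-0.8,0],"angular":[0,0,0],"claw":7},{"xyz":[0,-1.3,0],"angular":[0,0,0],"claw":8},{"xyz":[0,-2.0,0],"angular":[0,0,0],"claw":8.5},{"xyz":[0,-2.0,0],"angular":[0,0,0],"claw":8.5},{"xyz":[0,-2.0,0],"angular":[0,0,0],"claw":8.5},{"xyz":[0,-2.0,0],"angular":[0,0,0],"claw":8.5},{"xyz":[0,-1.0,0],"angular":[0,0,0],"claw":8.5},{"xyz":[0,0,0],"angular":[0,0,0],"claw":8.5}]'
python3 - <<'E'
from h import *
from cell import vision
T=load("top0.npz")
s=lambda p:(175+(p[0]+.5)/3-.5,145+(p[1]+.5)/3-.5)
th=.164; ex=np.array([np.cos(th),np.sin(th)]);ey=np.array([-ex[1],ex[0]])
o=ex*.5809+ey*-.1438; print("origin",o)
for n,p,z in [("blk TL",(252,70),.1),("blk bl",(262,140),.1),("blk TR",(290,64),.1),("BR",(302,135),.1),("pointer",(304,249),.022),("rid",(155,271),.024),("rid r",(164,272),.024)]:
    w=onz(T,s(p),z)[:2]-o; print(n,w@ex*1e3,w@ey*1e3)
g=o+ex*.059+ey*.115
plan([*g,.25],.164)
im,d=vision.get_image("scene"); cv2.imwrite("pics/s1.png",cv2.resize(im[120:360,180:440,::-1],None,fx=2.5,fy=2.5,interpolation=cv2.INTER_CUBIC))
c=vision.camera_info("wrist"); im,d=vision.get_image("wrist")
cv2.imwrite("pics/w10.png",im[:,:,::-1]); np.savez("w10.npz",im=im,d=d,**c)
E
```

```text
t: 9.77
tcp_pos: [0.6122, -0.1351, 0.2171]
eef_rot: [-1.279, 1.081, -1.092]
wrist_force: [-0.2, 0.3, -0.4]
gripper_width: 0.0852
origin [ 0.59658318 -0.04702939]
blk TL 71.00316348888849 122.46820047274934
blk bl 21.533513933771154 122.15882176599696
blk TR 71.37106883941709 96.67885793788291
BR 20.957402172019584 95.39831834538751
pointer -38.48370935129934 108.86203220961372
rid -38.78402391535353 215.08718275408486
rid r -40.4644785679006 208.8840408782419
t 9.7667 tcp [ 0.6122 -0.1351  0.2171] delta cm [-20.43  -3.31   5.83] rot [-0.007   0.0004  0.003 ] w 0.0852 F [-0.2  0.3 -0.4] q6 -0.4
```

View pics/w10.png

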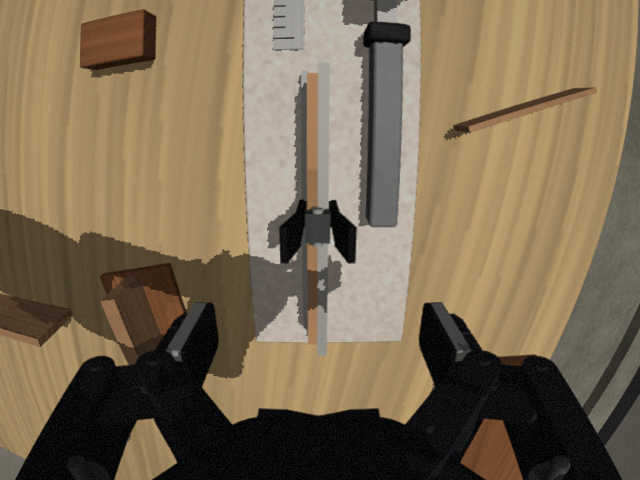

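View pics/s1.png

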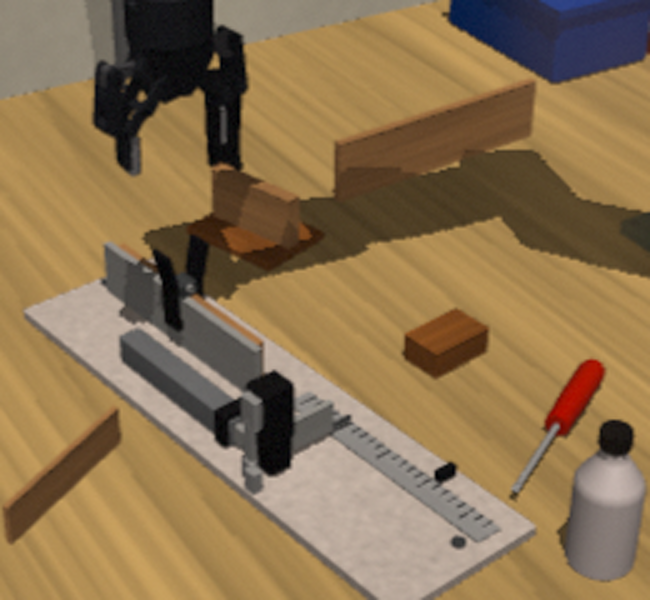

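```bash
python3 -m jog '[{"xyz":[-2,0,0.73],"angular":[-0.006,0,0.003],"claw":8.5},{"xyz":[-2,0,0.73],"angular":[0,0,0],"claw":8.5},{"xyz":[-2,0,0.73],"angular":[0,0,0],"claw":8.5},{"xyz":[-2,0,0.73],"angular":[0,0,0],"claw":8.5},{"xyz":[-2,0,0.73],"angular":[0,0,0],"claw":8.5},{"xyz":[-2,0,0.73],"angular":[0,0,0],"claw":8.5},{"xyz":[-2,0,0.73],"angular":[0,0,0],"claw":8.5},{"xyz":[-2,0,0.73],"angular":[0,0,0],"claw":8.5},{"xyz":[0,0,0],"angular":[0,0,0],"claw":8.5},{"xyz":[0,0,0],"angular":[0,0,0],"claw":8.5}]'
python3 - <<'E'
from h import *
from cell import vision
plan([.6,0,.1],.164)
c=vision.camera_info("wrist"); im,d=vision.get_image("wrist")
cv2.imwrite("pics/w11.png",im[:,:,::-1]); np.savez("w11.npz",im=im,d=d,**c)
cv2.imwrite("pics/w11c.png",cv2.resize(im[40:340,200:400,::-1],None,fx=3.8,fy=2,interpolation=cv2.INTER_CUBIC))
E
```

```text
t: 10.7
tcp_pos: [0.6416, 0.0334, 0.212]
eef_rot: [-1.288, 1.093, -1.081]
wrist_force: [-1.1, -0.1, -0.7]
gripper_width: 0.0845
t 10.7 tcp [0.6416 0.0334 0.212 ] delta cm [ 2.63 11.23 -4.57] rot [ 0.0081  0.0023 -0.0024] w 0.0845 F [-1.1 -0.1 -0.7] q6 -0.13
```

View pics/w11.png

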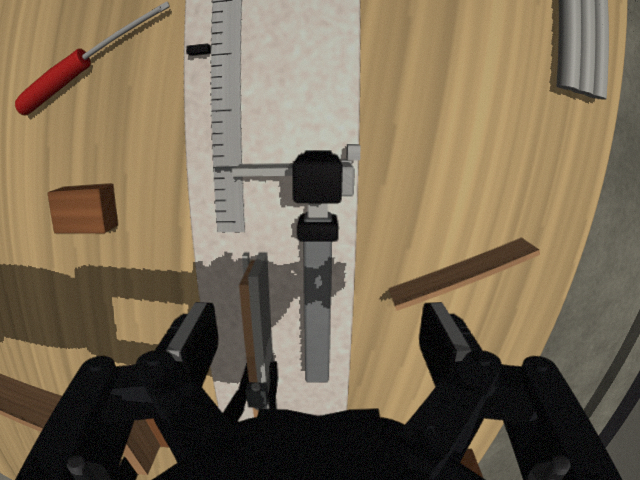

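View pics/w11c.png

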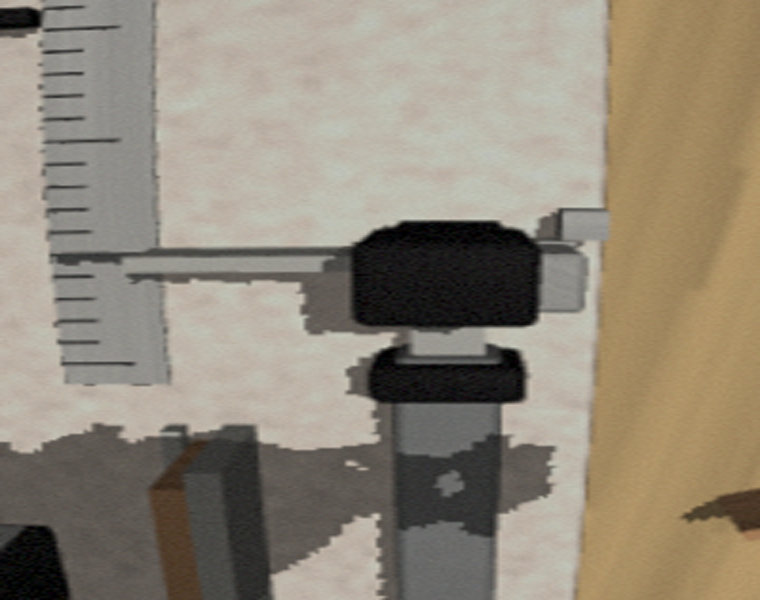

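```bash
python3 - <<'E'
from h import *
c=load("w11.npz"); print("cam",-c['R'].T@c['t'])
s=lambda p:(200+(p[0]+.5)/3.8-.5,40+(p[1]+.5)/2-.5)
th=.164; ex=np.array([np.cos(th),np.sin(th)]);ey=np.array([-ex[1],ex[0]])
o=np.array([.59658,-.04703])
for n,p,z in [("blkL",(352,285),.1),("blkR",(541,285),.1),("blk near",(445,326),.1),("blk far",(445,224),.1),("blk far2",(445,238),.1),("btn T",(585,255),.095),("btn B",(582,312),.095),("btn n",(560,313),.095),("btn f",(560,247),.095),("pointer",(60,258),.022),("ptr plate",(250,262),.03)]:
    w=wonz(c,s(p),z)[:2]-o; print(n,(w@ex*1e3).round(1),(w@ey*1e3).round(1))
for n,p,z in [("riderL",(188,49.5),.024),("riderR",(211,48.5),.024),("rn",(200,54),.024),("rf",(200,45),.024)]:
    w=wonz(c,p,z)[:2]-o; print(n,(w@ex*1e3).round(1),(w@ey*1e3).round(1))
g=o+ex*.0595+ey*.109; print(g)
plan([*g,.083],.164)
E
```

```text
cam [0.6290625  0.11039018 0.33383902]
blkL 39.6 109.9
blkR 71.3 110.0
blk near 55.3 96.5
blk far 55.2 129.4
blk far2 55.2 125.0
btn T 79.0 119.1
btn B 78.9 100.2
btn n 75.1 99.9
btn f 74.6 121.7
pointer -33.3 109.2
ptr plate 12.0 107.7
riderL -55.3 215.1
riderR -34.5 213.8
rn -44.3 209.9
rf -44.4 218.0
[0.63748566 0.07022177]
t 10.75 tcp [0.6417 0.0325 0.2124] delta cm [-3.76 12.94  0.31] rot [ 0.0076  0.0012 -0.0021] w 0.0852 F [ 0.3 -1.2 -0.1] q6 -0.13
```

```bash
python3 -m jog '[{"xyz":[-1.9,0,0],"angular":[0.008,0.001,-0.002],"claw":8.5},{"xyz":[-1.92,0,0],"angular":[0,0,0],"claw":8.5},{"xyz":[0,2,0],"angular":[0,0,0],"claw":8.5},{"xyz":[0,2,0],"angular":[0,0,0],"claw":8.5},{"xyz":[0,2,0],"angular":[0,0,0],"claw":8.5},{"xyz":[0,2,0],"angular":[0,0,0],"claw":8.5},{"xyz":[0,0,0],"angular":[0,0,0],"claw":8.5},{"xyz":[0,0,0],"angular":[0,0,0],"claw":8.5}]'
python3 - <<'E'
from h import *
from cell import vision
th=.164; ex=np.array([np.cos(th),np.sin(th)]);ey=np.array([-ex[1],ex[0]])
o=np.array([.59658,-.04703])
plan([*(o+ex*.0564+ey*.1095),.083],.164)
c=vision.camera_info("wrist"); im,d=vision.get_image("wrist")
cv2.imwrite("pics/w12.png",im[:,:,::-1]); np.savez("w12.npz",im=im,d=d,**c)
E
```

```text
t: 11.42
tcp_pos: [0.6355, 0.0692, 0.1328]
eef_rot: [-1.281, 1.089, -1.089]
wrist_force: [0.3, -0.0, 1.1]
gripper_width: 0.0848
t 11.4167 tcp [0.6355 0.0692 0.1328] delta cm [-0.12  4.98 -0.1 ] rot [ 0.     -0.0018 -0.0003] w 0.0848 F [ 0.3 -0.   1.1] q6 -0.07
```

View pics/w12.png

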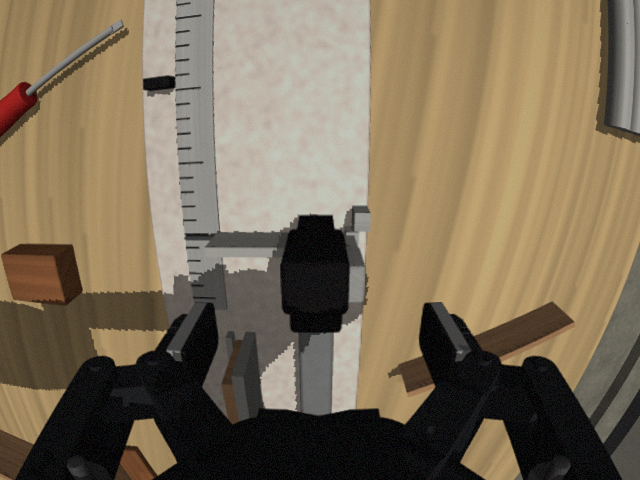

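```bash
python3 -m jog '[{"xyz":[-0.1,1.5,-0.1],"angular":[0,-0.002,0],"claw":8.5},{"xyz":[0,1.5,0],"angular":[0,0,0],"claw":8.5},{"xyz":[0,1.2,0],"angular":[0,0,0],"claw":8.5},{"xyz":[0,0.7,0],"angular":[0,0,0],"claw":8.5},{"xyz":[0,0,0],"angular":[0,0,0],"claw":8.5},{"xyz":[0,0,0],"angular":[0,0,0],"claw":5},{"xyz":[0,0,0],"angular":[0,0,0],"claw":5}]' 30
python3 - <<'E'
from h import *
from cell import vision
th=.164; ex=np.array([np.cos(th),np.sin(th)]);ey=np.array([-ex[1],ex[0]])
o=np.array([.59658,-.04703])
plan([*(o+ex*.0564+ey*.1095),.083],.164)
c=vision.camera_info("wrist"); im,d=vision.get_image("wrist")
cv2.imwrite("pics/w13.png",im[:,:,::-1]); np.savez("w13.npz",im=im,d=d,**c)
E
```

```text
t: 12.05
tcp_pos: [0.6361, 0.0712, 0.086]
eef_rot: [-1.279, 1.083, -1.089]
wrist_force: [-0.1, -0.5, 0.0]
gripper_width: 0.0632
t 12.05 tcp [0.6361 0.0712 0.086 ] delta cm [ 0.07  0.29 -0.19] rot [-0.0052  0.0013 -0.0002] w 0.0632 F [-0.1 -0.5  0. ] q6 -0.07
```

View pics/w13.png

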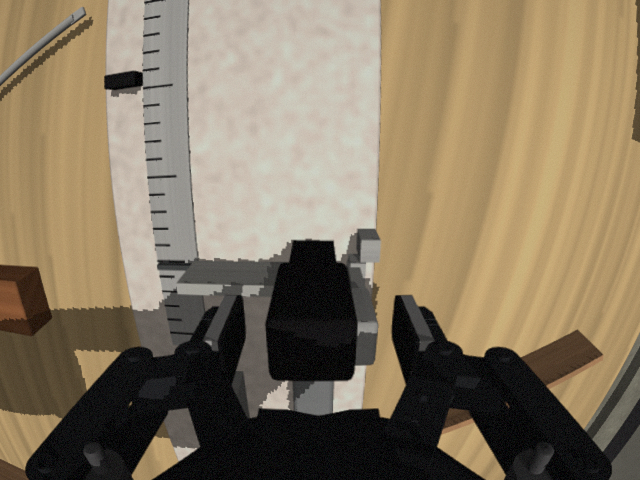

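```bash
python3 -m jog '[{"xyz":[0.05,0.25,-0.17],"angular":[-0.004,0.001,0],"claw":5},{"xyz":[0,0,0],"angular":[0,0,0],"claw":4},{"xyz":[0,0,0],"angular":[0,0,0],"claw":2},{"xyz":[0,0,0],"angular":[0,0,0],"claw":2},{"xyz":[0,0,0],"angular":[0,0,0],"claw":2},{"xyz":[0,0,0],"angular":[0,0,0],"claw":2},{"xyz":[0,0,0],"angular":[0,0,0],"claw":2},{"xyz":[0,0,0],"angular":[0,0,0],"claw":2}]' 40
python3 - <<'E'
from h import *
from cell import vision
th=.164; ex=np.array([np.cos(th),np.sin(th)]);ey=np.array([-ex[1],ex[0]])
o=np.array([.59658,-.04703])
plan([*(o+ex*.0564+ey*.1095),.083],.164)
c=vision.camera_info("wrist"); im,d=vision.get_image("wrist")
cv2.imwrite("pics/w14.png",im[:,:,::-1]); np.savez("w14.npz",im=im,d=d,**c)
E
```

```text
t: 12.77
tcp_pos: [0.6341, 0.0704, 0.0841]
eef_rot: [-1.281, 1.087, -1.088]
wrist_force: [-4.3, -0.5, 5.4]
gripper_width: 0.0324
t 12.7667 tcp [0.6341 0.0704 0.0841] delta cm [0.02 0.11 0.02] rot [-0.0016 -0.0002 -0.0002] w 0.0324 F [-4.3 -0.5  5.4] q6 -0.07
```

View pics/w14.png

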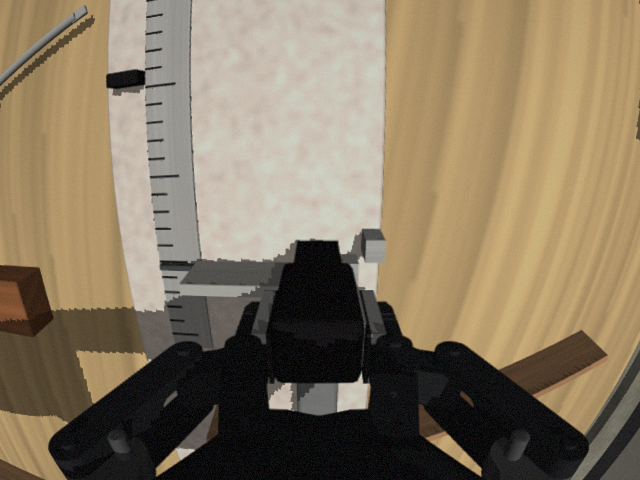

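```bash
python3 -m jog '[{"xyz":[-0.5,0,0],"angular":[0,0,0],"claw":2},{"xyz":[-0.8,0,0],"angular":[0,0,0],"claw":2},{"xyz":[-0.8,0,0],"angular":[0,0,0],"claw":2},{"xyz":[-0.8,0,0],"angular":[0,0,0],"claw":2},{"xyz":[-0.8,0,0],"angular":[0,0,0],"claw":2},{"xyz":[0,0,0],"angular":[0,0,0],"claw":2}]'
python3 - <<'E'
from h import *
plan([0.6341,0.0704,0.0841],.164)
E
```

```text
t: 13.32
tcp_pos: [0.6281, 0.1076, 0.0841]
eef_rot: [-1.281, 1.086, -1.088]
wrist_force: [-3.8, -2.9, 6.6]
gripper_width: 0.0327
t 13.3167 tcp [0.6281 0.1076 0.0841] delta cm [ 3.77  0.   -0.02] rot [-0.0019  0.0008 -0.    ] w 0.0327 F [-3.8 -2.9  6.6] q6 -0.01
```

Moving, with about 4 N along −y as expected. Continue to about 95 mm out, then measure.

```bash
python3 -m jog '[{"xyz":[-0.8,0,0],"angular":[0,0,0],"claw":2},{"xyz":[-0.8,0,0],"angular":[0,0,0],"claw":2},{"xyz":[-0.8,0,0],"angular":[0,0,0],"claw":2},{"xyz":[-0.8,0,0],"angular":[0,0,0],"claw":2},{"xyz":[-0.8,0,0],"angular":[0,0,0],"claw":2},{"xyz":[-0.8,0,0],"angular":[0,0,0],"claw":2},{"xyz":[-0.7,0,0],"angular":[0,0,0],"claw":2},{"xyz":[0,0,0],"angular":[0,0,0],"claw":2},{"xyz":[0,0,0],"angular":[0,0,0],"claw":2}]'
python3 - <<'E'
from h import *
from cell import vision
plan([0.6341,0.0704,0.0841],.164)
c=vision.camera_info("wrist"); im,d=vision.get_image("wrist")
cv2.imwrite("pics/w15.png",im[:,:,::-1]); np.savez("w15.npz",im=im,d=d,**c)
cv2.imwrite("pics/w15c.png",cv2.resize(im[180:320,80:260,::-1],None,fx=4.2,fy=4.2,interpolation=cv2.INTER_CUBIC))
im,d=vision.get_image("top");c=vision.camera_info("top"); np.savez("t2.npz",im=im,d=d,**c)
cv2.imwrite("pics/t2.png",cv2.resize(im[145:265,175:340,::-1],None,fx=4.8,fy=4.8,interpolation=cv2.INTER_CUBIC))
E
```

```text
t: 14.07
tcp_pos: [0.6193, 0.1613, 0.0841]
eef_rot: [-1.281, 1.086, -1.088]
wrist_force: [-3.3, -2.5, 5.5]
gripper_width: 0.0323
t 14.0667 tcp [0.6193 0.1613 0.0841] delta cm [ 9.21  0.   -0.03] rot [-0.0021  0.0005  0.0002] w 0.0323 F [-3.3 -2.5  5.5] q6 0.07
```

View pics/w15.png

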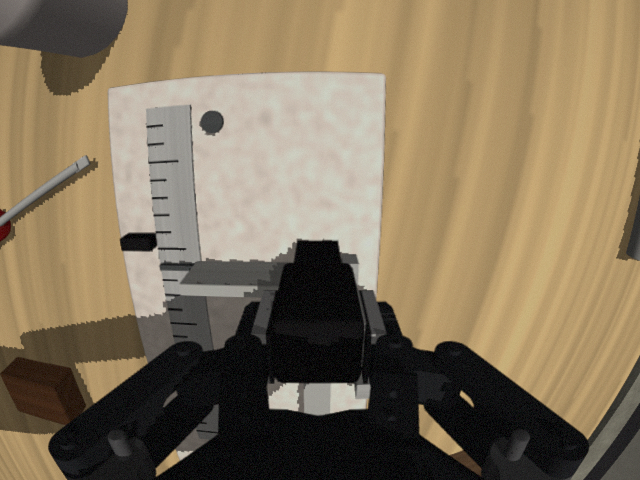

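View pics/w15c.png

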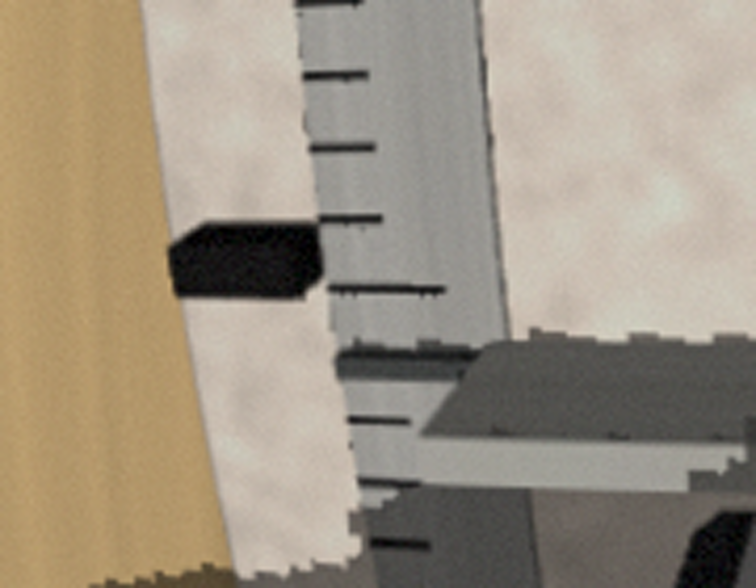

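View pics/t2.png

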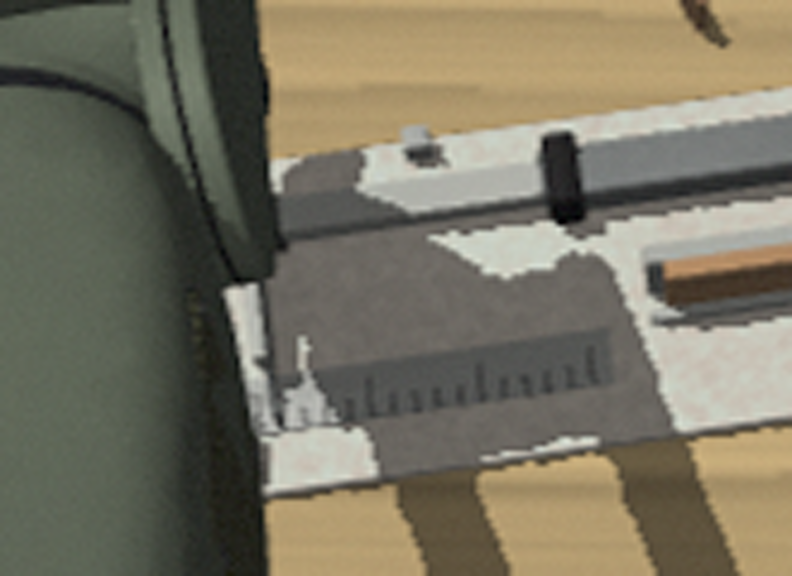

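```bash
python3 - <<'E'
from h import *
c=load("w15.npz")
s=lambda p:(80+(p[0]+.5)/4.2-.5,180+(p[1]+.5)/4.2-.5)
th=.164; ex=np.array([np.cos(th),np.sin(th)]);ey=np.array([-ex[1],ex[0]])
o=np.array([.59658,-.04703])
def sh(n,p,z):
    w=wonz(c,s(p),z)[:2]-o; print(n,(w@ex*1e3).round(1),(w@ey*1e3).round(1))
sh("rider near top L",(178,297),.024);sh("rider near top R",(304,298),.024)
sh("rider far top",(322,262),.024);sh("rider far top L",(170,250),.024);sh("rider far base",(210,222),.012);sh("far base R",(318,222),.012)
for z in (.022,.0235): sh("ptr top",(340,350),z);sh("ptr bot",(345,380),z);sh("ptr mid",(341,364),z)
K=wonz(c,s((320,217)),.013)[:2]-o;print(K@ey); K=wonz(c,s((330,288)),.013)[:2]-o;print(K@ey)
w=np.array([.6193,.1613])-o; print("tcp station",w@ex,w@ey)
E
```

```text
rider near top L -56.8 211.7
rider near top R -36.8 211.8
rider far top -33.3 216.9
rider far top L -56.9 218.5
rider far base -56.6 218.7
far base R -38.9 218.6
ptr top -33.5 203.6
ptr bot -33.4 199.2
ptr mid -33.6 201.6
ptr top -32.7 204.3
ptr bot -32.7 199.9
ptr mid -32.9 202.2
0.21968742977248965
0.2092589095440068
tcp station 0.056428316144280594 0.20182525222855818
```

```bash
python3 -m jog '[{"xyz":[-0.4,0,0],"angular":[0,0,0],"claw":2},{"xyz":[-0.4,0,0],"angular":[0,0,0],"claw":2},{"xyz":[-0.3,0,0],"angular":[0,0,0],"claw":2},{"xyz":[-0.2,0,0],"angular":[0,0,0],"claw":2},{"xyz":[0,0,0],"angular":[0,0,0],"claw":2},{"xyz":[0,0,0],"angular":[0,0,0],"claw":2},{"xyz":[0,0,0],"angular":[0,0,0],"claw":2}]'
python3 - <<'E'
from h import *
from cell import vision
plan([0.6341,0.0704,0.0841],.164)
c=vision.camera_info("wrist"); im,d=vision.get_image("wrist")
cv2.imwrite("pics/w16.png",im[:,:,::-1]); np.savez("w16.npz",im=im,d=d,**c)
cv2.imwrite("pics/w16c.png",cv2.resize(im[220:320,100:220,::-1],None,fx=6,fy=6,interpolation=cv2.INTER_CUBIC))
im,d=vision.get_image("scene");c=vision.camera_info("scene"); np.savez("s2.npz",im=im,d=d,**c)
cv2.imwrite("pics/s2.png",im[:,:,::-1])
cv2.imwrite("pics/s2c.png",cv2.resize(im[230:350,250:410,::-1],None,fx=4.8,fy=4.8,interpolation=cv2.INTER_CUBIC))
E
```

```text
t: 14.75
tcp_pos: [0.6173, 0.1737, 0.0841]
eef_rot: [-1.281, 1.086, -1.088]
wrist_force: [-1.8, -1.1, 6.1]
gripper_width: 0.0324
t 14.75 tcp [0.6173 0.1737 0.0841] delta cm [ 1.047e+01  1.000e-02 -3.000e-02] rot [-0.0022  0.0002  0.0002] w 0.0324 F [-1.8 -1.1  6.1] q6 0.09
```

View pics/w16c.png

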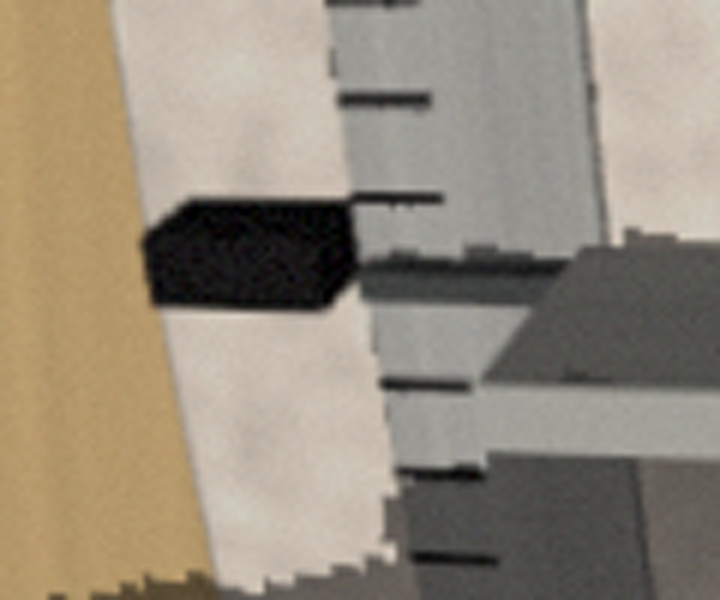

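View pics/s2.png

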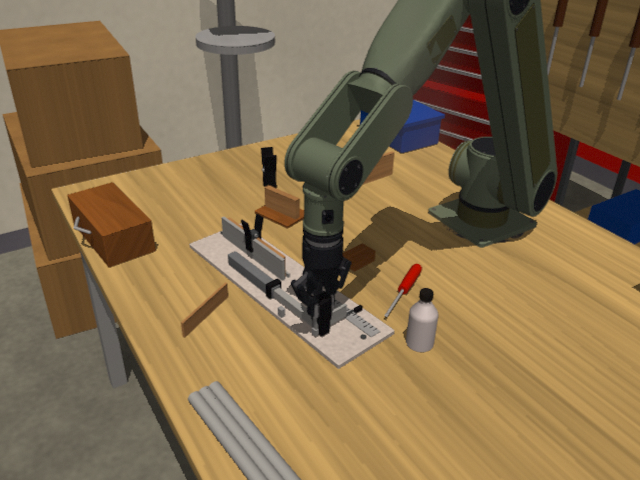

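View pics/s2c.png

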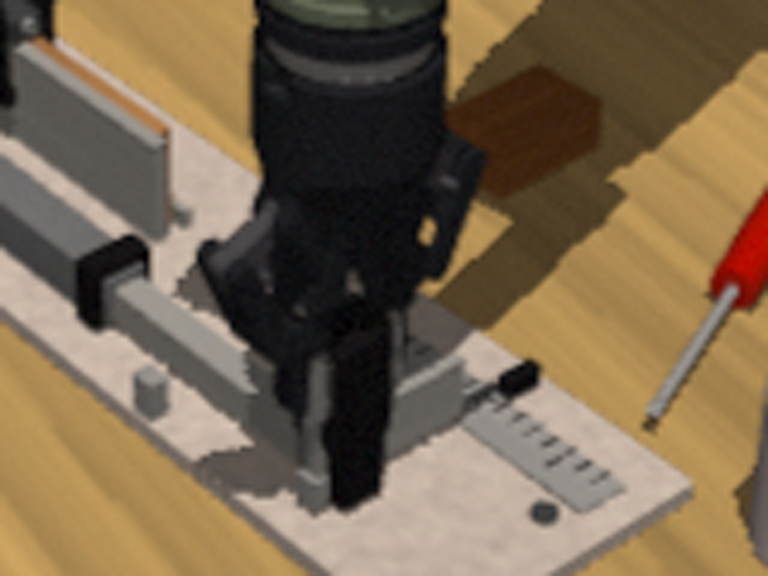

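```bash
python3 - <<'E'
from h import *
c=load("w16.npz")
s=lambda p:(100+(p[0]+.5)/6-.5,220+(p[1]+.5)/6-.5)
th=.164; ex=np.array([np.cos(th),np.sin(th)]);ey=np.array([-ex[1],ex[0]])
o=np.array([.59658,-.04703])
def sh(n,p,z):
    w=wonz(c,s(p),z)[:2]-o; print(n,(w@ex*1e3).round(1),(w@ey*1e3).round(1))
sh("rider near top L",(155,305),.024);sh("R",(325,309),.024);sh("far top R",(356,268),.024);sh("far top L",(143,243),.024);sh("far base L",(195,200),.012);sh("far base R",(345,200),.012)
for z in (.022,.0235):
  for y in (258,275,302): sh(("ptr",z,y),(366,y),z)
im=c['im']; print(im[255:275,162].sum(1), )
E
```

```text
rider near top L -56.9 211.8
R -37.7 212.0
far top R -33.6 216.3
far top L -57.0 218.3
far base L -57.1 218.3
far base R -39.6 218.5
('ptr', 0.022, 258) -33.4 216.5
('ptr', 0.022, 275) -33.7 214.7
('ptr', 0.022, 302) -34.1 211.9
('ptr', 0.0235, 258) -32.6 217.1
('ptr', 0.0235, 275) -32.9 215.4
('ptr', 0.0235, 302) -33.4 212.6
[468 465 468 456 471 460 460 362 205 117 151 202 204 182 226 341 462 450
 448 439]
```

```bash
python3 -m jog '[{"xyz":[-0.12,0,0],"angular":[0,0,0],"claw":2},{"xyz":[0,0,0],"angular":[0,0,0],"claw":2},{"xyz":[0,0,0],"angular":[0,0,0],"claw":2},{"xyz":[0,0,0],"angular":[0,0,0],"claw":2},{"xyz":[0,0,0],"angular":[0,0,0],"claw":2},{"xyz":[0,0,0],"angular":[0,0,0],"claw":2},{"xyz":[0,0,0],"angular":[0,0,0],"claw":2},{"xyz":[0,0,0],"angular":[0,0,0],"claw":2}]'
python3 - <<'E'
from h import *
from cell import vision
plan([0.6341,0.0704,0.0841],.164)
c=vision.camera_info("wrist"); im,d=vision.get_image("wrist")
np.savez("w17.npz",im=im,d=d,**c)
a=cv2.resize(im[220:320,100:220,::-1],None,fx=5,fy=5,interpolation=cv2.INTER_CUBIC)
cv2.imwrite("pics/w17c.png",a)
im,d=vision.get_image("top"); cv2.imwrite("pics/t3.png",im[:,:,::-1])
E
```

```text
t: 15.52
tcp_pos: [0.6172, 0.1746, 0.0842]
eef_rot: [-1.281, 1.086, -1.089]
wrist_force: [-1.9, -3.0, 5.7]
gripper_width: 0.0327
t 15.5167 tcp [0.6172 0.1746 0.0842] delta cm [ 1.056e+01  1.000e-02 -4.000e-02] rot [-0.0023  0.0001  0.0005] w 0.0327 F [-1.9 -3.   5.7] q6 0.09
```

View pics/w17c.png

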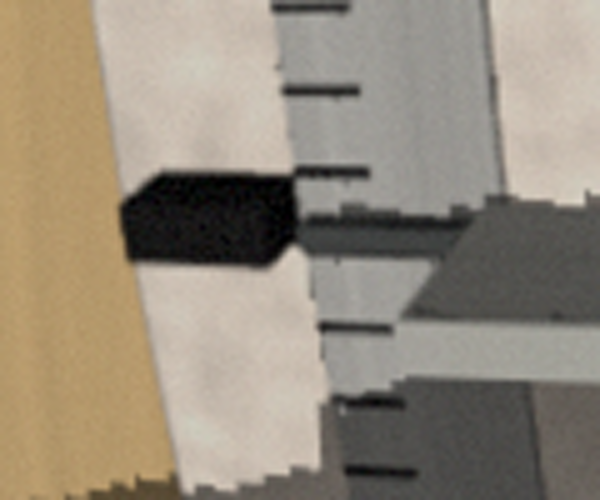

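View pics/t3.png

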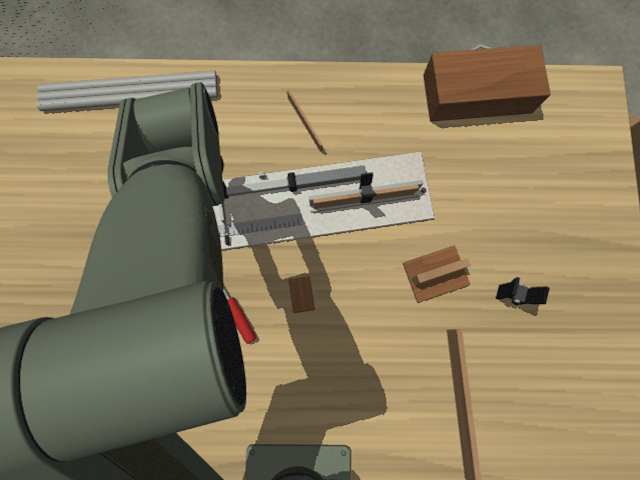

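```bash
python3 -c "
from cell import robot
print(robot.hand_in()); s=robot.get_state(); print(s['t'],s['tcp_pos'],s['gripper_width'])"
```

```text
the job is handed in; nothing more can be done
None
the job is handed in; nothing more can be done
```

I handed the job in about 15.6 s into the 48 s limit; there was no verdict.

**What I did:**
- Moved the smaller clip from its rail to the top edge of the fence and let it go. I aimed for the middle of the strip, to within about 1 mm.
- Squeezed in the lock button, drew the stop arm out about 105.6 mm, and was still holding it there with the button in.

**Last checks:**
- **Clip:** it is standing upright on strip and fence, with its jaws shut over both and no longer held.
- **Button:** the gripper opening reads 32.7 mm. That reading seems to run 1–1.5 mm low (it showed 28.5 mm on the clip's 30 mm stop), so this fits the 34 mm expected with the button fully in.
- **Pointer:** before a final 1 mm nudge, the wrist camera put it at y about 213.3–214.0 mm, against the rider's middle at about 215 mm. After the nudge they should agree to about 1 mm, and the last wrist picture shows them in line.
- **Rider and bystanders:** the rider measured in the same place before and after the final approach. The offcut and screwdriver look undisturbed; the glue bottle was hidden by the arm in the last top view, but an earlier view from the side showed it in place.

**Where measurements disagreed:** the first top-camera view put the rider at about y = 212 mm, 2–3 mm less than the wrist camera. I trusted the closer wrist view; the difference is within the 4 mm tolerance.

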